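Spread test specimens for conditioning

TASK

Clear the brass check weights off the tray on the round plate and stand them in the wooden weight box, then take the shaker and shake all its specimens out over that tray, spread so that each of the four marked quarters has at least one and none lies on another; strays may then be put right by hand, but do not pick specimens out of the shaker. Stand the empty shaker back on its rubber mat, and put the dust cover that fits this tray over it, all the way down. Leave the bottle, the punch and the beaker alone.

Things in the scene. Friction and masses are not known exactly. Their poses are not given: they have to be found in the camera images.
- station_top (a point): centre of the top face of the round aluminium plate (250 mm across, 6 mm thick, fixed on the bench) in front of the robot that carries the tray to be filled. A square aluminium rest plate off to the right carries the other tray, which is not used.
- tray_long_floor (a point): oblong steel tray, fixed, 110 mm (its x) by 176 mm (its y) outside, on the round plate or on the square rest plate; this point is the centre of the upper face of its floor, z up. Floor 3 mm thick; walls 2.5 mm thick, rising 8 mm above the floor. Two thin white lines along its x and y axes through the centre divide the floor into four quarters.
- tray_square_floor (a point): square steel specimen tray, fixed, 140 mm by 140 mm outside, otherwise made and marked like the oblong one; this point is the centre of the upper face of its floor. It stands on whichever plate the oblong one does not.
- cover_long_grip (a point): grip of the oblong white plastic dust cover (loose, about 180 g): an upside-down box 132 (x) by 198 (y) by 34 mm high, 3 mm walls, with a bar on top 12 mm (x) by 40 mm (y), 26 mm high. This point is 48 mm above its lower edge, 12 mm below the bar's top. Over the oblong tray, edge down on the plate, it has 8 mm play on each side and this point is 45 mm above the tray's floor.
- cover_square_grip (a point): middle of the grip of the square white plastic dust cover: 162 mm by 162 mm outside (inside 156 mm), otherwise as the oblong one; it goes round the square tray with 8 mm play on each side. Neither cover goes over the other tray.
- mat_top (a point): centre of the top face of the black rubber mat (130 mm by 75 mm, 3 mm thick, fixed) where the shaker stands.
- shaker_grip (a point): grip of the shaker (loose, about 160 g empty), 66 mm above its underside; axes are the shaker's, z up. An open-topped aluminium chute 106 mm long (x), 44 mm wide (y), walls 26 mm high, closed behind, open at its mouth, which looks along -x. The grip is a black plate across its middle, 14 mm thick (x), 44 mm wide (y), from 24 to 84 mm above the underside; the contents pass below it.
- shaker_mouth (a point): middle of the shaker's mouth at floor height: 59 mm from the grip along the shaker's -x and 59 mm below the grip point. The chute's floor is 3 mm thick, level, rising by 8 degrees over the last 24 mm before the mouth; it is slippery (friction about 0.3): specimens stay in when it is level and slide out when the mouth is tipped down by some 20 to 35 degrees; shaking helps.
- weight_box_in (a point): centre of the inner floor of the open wooden weight box (fixed), 85 mm (x) by 150 mm (y) outside, 26 mm high, 4 mm walls and 4 mm floor: inside 77 by 142 mm, 22 mm deep.
- specimen0_mid (a point): centre of a specimen, a white plastic block 17 mm (x) by 14 mm (y) by 14 mm (z), 12 g, in the shaker at the start (six to eight are present, None if absent).
- specimen1_mid (a point): centre of a specimen, a white plastic block 17 mm (x) by 14 mm (y) by 14 mm (z), 12 g, in the shaker at the start (six to eight are present, None if absent).
- specimen2_mid (a point): centre of a specimen, a white plastic block 17 mm (x) by 14 mm (y) by 14 mm (z), 12 g, in the shaker at the start (six to eight are present, None if absent).
- specimen3_mid (a point): centre of a specimen, a white plastic block 17 mm (x) by 14 mm (y) by 14 mm (z), 12 g, in the shaker at the start (six to eight are present, None if absent).
- specimen4_mid (a point): centre of a specimen, a white plastic block 17 mm (x) by 14 mm (y) by 14 mm (z), 12 g, in the shaker at the start (six to eight are present, None if absent).
- specimen5_mid (a point): centre of a specimen, a white plastic block 17 mm (x) by 14 mm (y) by 14 mm (z), 12 g, in the shaker at the start (six to eight are present, None if absent).
- specimen6_mid (a point): centre of a specimen, a white plastic block 17 mm (x) by 14 mm (y) by 14 mm (z), 12 g, in the shaker at the start (six to eight are present, None if absent).
- specimen7_mid (a point): centre of a specimen, a white plastic block 17 mm (x) by 14 mm (y) by 14 mm (z), 12 g, in the shaker at the start (six to eight are present, None if absent).
- weight0_knob (a point): knob of a brass check weight (100 g) that stands in the tray at the start (three or four are present, None if absent): body 26 mm across and 20 mm high, knob on top 13 mm across from 24 to 39 mm above its foot; this point is on the axis, 31 mm above the foot.
- weight1_knob (a point): knob of a brass check weight (100 g) that stands in the tray at the start (three or four are present, None if absent): body 26 mm across and 20 mm high, knob on top 13 mm across from 24 to 39 mm above its foot; this point is on the axis, 31 mm above the foot.
- weight2_knob (a point): knob of a brass check weight (100 g) that stands in the tray at the start (three or four are present, None if absent): body 26 mm across and 20 mm high, knob on top 13 mm across from 24 to 39 mm above its foot; this point is on the axis, 31 mm above the foot.
- weight3_knob (a point): knob of a brass check weight (100 g) that stands in the tray at the start (three or four are present, None if absent): body 26 mm across and 20 mm high, knob on top 13 mm across from 24 to 39 mm above its foot; this point is on the axis, 31 mm above the foot.
- bottle: white bottle, 60 mm across, 150 mm high (bystander); origin under its centre.
- punch: green round specimen punch, 90 mm across, 102 mm high (bystander); origin under its centre.
- beaker: glass beaker, 64 mm across, 75 mm high (bystander); origin under its centre.

How it is judged (in metres and radians):
On the way, in this order (a step that is already met when the one before it is completed fails the run):
1. all check weights stand in the weight box (x of weight0_knob in the frame of weight_box_in between -0.037 and 0.037 m and y of weight0_knob in the frame of weight_box_in between -0.07 and 0.07 m and z of weight0_knob in the frame of weight_box_in between 0.02 and 0.038 m and angle between each of weight0_knob, weight1_knob, weight2_knob, weight3_knob's own z axis and vertical below 0.2 rad and linear speed of each of weight0, weight1, weight2, weight3 below 0.03 m/s and x of weight1_knob in the frame of weight_box_in between -0.037 and 0.037 m and y of weight1_knob in the frame of weight_box_in between -0.07 and 0.07 m and z of weight1_knob in the frame of weight_box_in between 0.02 and 0.038 m and x of weight2_knob in the frame of weight_box_in between -0.037 and 0.037 m and y of weight2_knob in the frame of weight_box_in between -0.07 and 0.07 m and z of weight2_knob in the frame of weight_box_in between 0.02 and 0.038 m and x of weight3_knob in the frame of weight_box_in between -0.037 and 0.037 m and y of weight3_knob in the frame of weight_box_in between -0.07 and 0.07 m and z of weight3_knob in the frame of weight_box_in between 0.02 and 0.038 m), for 0.2 s.
2. the lifted shaker is tipped, mouth down, over the tray on the round plate (angle between shaker_grip's own z axis and vertical above 0.2 rad and horizontal distance between shaker_mouth and station_top below 0.1 m and z of shaker_mouth in the frame of station_top above 0.015 m), for 0.2 s.
At the end, for the whole second after the job is handed in: Tray on the round plate: all specimens on its floor (centres 5.5 to 13.5 mm above it), one or more per quarter; its own cover down (within 4.5 mm), centred within 12 mm; weights upright in the box; shaker upright within 30 mm of the mat's centre; all at rest (all of step 1 and horizontal distance between each of specimen0_mid, specimen1_mid, specimen2_mid, specimen3_mid, specimen4_mid, specimen5_mid, specimen6_mid, specimen7_mid and station_top below 0.105 m and z of specimen0_mid in the frame of station_top between 0.0085 and 0.0165 m and z of specimen1_mid in the frame of station_top between 0.0085 and 0.0165 m and z of specimen2_mid in the frame of station_top between 0.0085 and 0.0165 m and z of specimen3_mid in the frame of station_top between 0.0085 and 0.0165 m and z of specimen4_mid in the frame of station_top between 0.0085 and 0.0165 m and z of specimen5_mid in the frame of station_top between 0.0085 and 0.0165 m and z of specimen6_mid in the frame of station_top between 0.0085 and 0.0165 m and z of specimen7_mid in the frame of station_top between 0.0085 and 0.0165 m and ((horizontal distance between tray_long_floor and station_top below 0.04 m and ((x of specimen0_mid in the frame of tray_long_floor above 0 m and y of specimen0_mid in the frame of tray_long_floor above 0 m) or (x of specimen1_mid in the frame of tray_long_floor above 0 m and y of specimen1_mid in the frame of tray_long_floor above 0 m) or (x of specimen2_mid in the frame of tray_long_floor above 0 m and y of specimen2_mid in the frame of tray_long_floor above 0 m) or (x of specimen3_mid in the frame of tray_long_floor above 0 m and y of specimen3_mid in the frame of tray_long_floor above 0 m) or (x of specimen4_mid in the frame of tray_long_floor above 0 m and y of specimen4_mid in the frame of tray_long_floor above 0 m) or (x of specimen5_mid in the frame of tray_long_floor above 0 m and y of specimen5_mid in the frame of tray_long_floor above 0 m) or (x of specimen6_mid in the frame of tray_long_floor above 0 m and y of specimen6_mid in the frame of tray_long_floor above 0 m) or (x of specimen7_mid in the frame of tray_long_floor above 0 m and y of specimen7_mid in the frame of tray_long_floor above 0 m)) and ((x of specimen0_mid in the frame of tray_long_floor above 0 m and y of specimen0_mid in the frame of tray_long_floor below 0 m) or (x of specimen1_mid in the frame of tray_long_floor above 0 m and y of specimen1_mid in the frame of tray_long_floor below 0 m) or (x of specimen2_mid in the frame of tray_long_floor above 0 m and y of specimen2_mid in the frame of tray_long_floor below 0 m) or (x of specimen3_mid in the frame of tray_long_floor above 0 m and y of specimen3_mid in the frame of tray_long_floor below 0 m) or (x of specimen4_mid in the frame of tray_long_floor above 0 m and y of specimen4_mid in the frame of tray_long_floor below 0 m) or (x of specimen5_mid in the frame of tray_long_floor above 0 m and y of specimen5_mid in the frame of tray_long_floor below 0 m) or (x of specimen6_mid in the frame of tray_long_floor above 0 m and y of specimen6_mid in the frame of tray_long_floor below 0 m) or (x of specimen7_mid in the frame of tray_long_floor above 0 m and y of specimen7_mid in the frame of tray_long_floor below 0 m)) and ((x of specimen0_mid in the frame of tray_long_floor below 0 m and y of specimen0_mid in the frame of tray_long_floor above 0 m) or (x of specimen1_mid in the frame of tray_long_floor below 0 m and y of specimen1_mid in the frame of tray_long_floor above 0 m) or (x of specimen2_mid in the frame of tray_long_floor below 0 m and y of specimen2_mid in the frame of tray_long_floor above 0 m) or (x of specimen3_mid in the frame of tray_long_floor below 0 m and y of specimen3_mid in the frame of tray_long_floor above 0 m) or (x of specimen4_mid in the frame of tray_long_floor below 0 m and y of specimen4_mid in the frame of tray_long_floor above 0 m) or (x of specimen5_mid in the frame of tray_long_floor below 0 m and y of specimen5_mid in the frame of tray_long_floor above 0 m) or (x of specimen6_mid in the frame of tray_long_floor below 0 m and y of specimen6_mid in the frame of tray_long_floor above 0 m) or (x of specimen7_mid in the frame of tray_long_floor below 0 m and y of specimen7_mid in the frame of tray_long_floor above 0 m)) and ((x of specimen0_mid in the frame of tray_long_floor below 0 m and y of specimen0_mid in the frame of tray_long_floor below 0 m) or (x of specimen1_mid in the frame of tray_long_floor below 0 m and y of specimen1_mid in the frame of tray_long_floor below 0 m) or (x of specimen2_mid in the frame of tray_long_floor below 0 m and y of specimen2_mid in the frame of tray_long_floor below 0 m) or (x of specimen3_mid in the frame of tray_long_floor below 0 m and y of specimen3_mid in the frame of tray_long_floor below 0 m) or (x of specimen4_mid in the frame of tray_long_floor below 0 m and y of specimen4_mid in the frame of tray_long_floor below 0 m) or (x of specimen5_mid in the frame of tray_long_floor below 0 m and y of specimen5_mid in the frame of tray_long_floor below 0 m) or (x of specimen6_mid in the frame of tray_long_floor below 0 m and y of specimen6_mid in the frame of tray_long_floor below 0 m) or (x of specimen7_mid in the frame of tray_long_floor below 0 m and y of specimen7_mid in the frame of tray_long_floor below 0 m)) and horizontal distance between cover_long_grip and tray_long_floor below 0.012 m and z of cover_long_grip in the frame of tray_long_floor below 0.0495 m and angle between cover_long_grip's own z axis and vertical below 0.05 rad and linear speed of cover_long below 0.03 m/s) or (horizontal distance between tray_square_floor and station_top below 0.04 m and ((x of specimen0_mid in the frame of tray_square_floor above 0 m and y of specimen0_mid in the frame of tray_square_floor above 0 m) or (x of specimen1_mid in the frame of tray_square_floor above 0 m and y of specimen1_mid in the frame of tray_square_floor above 0 m) or (x of specimen2_mid in the frame of tray_square_floor above 0 m and y of specimen2_mid in the frame of tray_square_floor above 0 m) or (x of specimen3_mid in the frame of tray_square_floor above 0 m and y of specimen3_mid in the frame of tray_square_floor above 0 m) or (x of specimen4_mid in the frame of tray_square_floor above 0 m and y of specimen4_mid in the frame of tray_square_floor above 0 m) or (x of specimen5_mid in the frame of tray_square_floor above 0 m and y of specimen5_mid in the frame of tray_square_floor above 0 m) or (x of specimen6_mid in the frame of tray_square_floor above 0 m and y of specimen6_mid in the frame of tray_square_floor above 0 m) or (x of specimen7_mid in the frame of tray_square_floor above 0 m and y of specimen7_mid in the frame of tray_square_floor above 0 m)) and ((x of specimen0_mid in the frame of tray_square_floor above 0 m and y of specimen0_mid in the frame of tray_square_floor below 0 m) or (x of specimen1_mid in the frame of tray_square_floor above 0 m and y of specimen1_mid in the frame of tray_square_floor below 0 m) or (x of specimen2_mid in the frame of tray_square_floor above 0 m and y of specimen2_mid in the frame of tray_square_floor below 0 m) or (x of specimen3_mid in the frame of tray_square_floor above 0 m and y of specimen3_mid in the frame of tray_square_floor below 0 m) or (x of specimen4_mid in the frame of tray_square_floor above 0 m and y of specimen4_mid in the frame of tray_square_floor below 0 m) or (x of specimen5_mid in the frame of tray_square_floor above 0 m and y of specimen5_mid in the frame of tray_square_floor below 0 m) or (x of specimen6_mid in the frame of tray_square_floor above 0 m and y of specimen6_mid in the frame of tray_square_floor below 0 m) or (x of specimen7_mid in the frame of tray_square_floor above 0 m and y of specimen7_mid in the frame of tray_square_floor below 0 m)) and ((x of specimen0_mid in the frame of tray_square_floor below 0 m and y of specimen0_mid in the frame of tray_square_floor above 0 m) or (x of specimen1_mid in the frame of tray_square_floor below 0 m and y of specimen1_mid in the frame of tray_square_floor above 0 m) or (x of specimen2_mid in the frame of tray_square_floor below 0 m and y of specimen2_mid in the frame of tray_square_floor above 0 m) or (x of specimen3_mid in the frame of tray_square_floor below 0 m and y of specimen3_mid in the frame of tray_square_floor above 0 m) or (x of specimen4_mid in the frame of tray_square_floor below 0 m and y of specimen4_mid in the frame of tray_square_floor above 0 m) or (x of specimen5_mid in the frame of tray_square_floor below 0 m and y of specimen5_mid in the frame of tray_square_floor above 0 m) or (x of specimen6_mid in the frame of tray_square_floor below 0 m and y of specimen6_mid in the frame of tray_square_floor above 0 m) or (x of specimen7_mid in the frame of tray_square_floor below 0 m and y of specimen7_mid in the frame of tray_square_floor above 0 m)) and ((x of specimen0_mid in the frame of tray_square_floor below 0 m and y of specimen0_mid in the frame of tray_square_floor below 0 m) or (x of specimen1_mid in the frame of tray_square_floor below 0 m and y of specimen1_mid in the frame of tray_square_floor below 0 m) or (x of specimen2_mid in the frame of tray_square_floor below 0 m and y of specimen2_mid in the frame of tray_square_floor below 0 m) or (x of specimen3_mid in the frame of tray_square_floor below 0 m and y of specimen3_mid in the frame of tray_square_floor below 0 m) or (x of specimen4_mid in the frame of tray_square_floor below 0 m and y of specimen4_mid in the frame of tray_square_floor below 0 m) or (x of specimen5_mid in the frame of tray_square_floor below 0 m and y of specimen5_mid in the frame of tray_square_floor below 0 m) or (x of specimen6_mid in the frame of tray_square_floor below 0 m and y of specimen6_mid in the frame of tray_square_floor below 0 m) or (x of specimen7_mid in the frame of tray_square_floor below 0 m and y of specimen7_mid in the frame of tray_square_floor below 0 m)) and horizontal distance between cover_square_grip and tray_square_floor below 0.012 m and z of cover_square_grip in the frame of tray_square_floor below 0.0495 m and angle between cover_square_grip's own z axis and vertical below 0.05 rad and linear speed of cover_square below 0.03 m/s)) and horizontal distance between shaker_grip and mat_top below 0.03 m and angle between shaker_grip's own z axis and vertical below 0.15 rad and z of shaker_grip in the frame of mat_top below 0.075 m and linear speed of shaker below 0.03 m/s); the robot touches nothing.
It fails at once if a bystander (bottle, punch, beaker) is moved by more than 30 mm (distance of any of bottle, punch, beaker from where it was at the start of the episode above 0.03 m).
It fails at once if the fingers take hold of a specimen inside the shaker ((contact force between the fingers and specimen0 above 1 N and distance between specimen0_mid and shaker_grip below 0.068 m) or (contact force between the fingers and specimen1 above 1 N and distance between specimen1_mid and shaker_grip below 0.068 m) or (contact force between the fingers and specimen2 above 1 N and distance between specimen2_mid and shaker_grip below 0.068 m) or (contact force between the fingers and specimen3 above 1 N and distance between specimen3_mid and shaker_grip below 0.068 m) or (contact force between the fingers and specimen4 above 1 N and distance between specimen4_mid and shaker_grip below 0.068 m) or (contact force between the fingers and specimen5 above 1 N and distance between specimen5_mid and shaker_grip below 0.068 m) or (contact force between the fingers and specimen6 above 1 N and distance between specimen6_mid and shaker_grip below 0.068 m) or (contact force between the fingers and specimen7 above 1 N and distance between specimen7_mid and shaker_grip below 0.068 m)).
Of specimen0, specimen1, specimen2, specimen3, specimen4, specimen5, specimen6, specimen7 only 6 to 8 are there at a start; the rules pass over those that are not, and their reading is None.
Of weight0, weight1, weight2, weight3 only 3 to 4 are there at a start; the rules pass over those that are not, and their reading is None.
At some moment in a run one of weight0, weight1, weight2, weight3, cover_long, cover_square may be knocked a few centimetres aside while the robot is not near it.
It also fails if it takes over 208 s, if anything falls off the work surface, if the arm or the gripper's body presses on something with over 40 N, if the wrist force passes 120 N, or if a joint passes its speed limit or range.

ROBOT

A 7-joint arm with a two-finger parallel gripper is mounted at the origin on the work surface. World frame = base frame: x ahead of the robot, y to its left, z up, the work surface at z = 0. Lengths are in mm, angles in rad, forces in N, time in s.
With the tool pointing down it reaches from about 425 to 1025 mm from the base axis. Payload 9.4 kg.
Tool frame: the origin (TCP) lies midway between the tips of the shut fingers; the grasp point (between the pads) lies 19 mm behind it; z points along the fingers, y is the line along which they close (so a half turn about z gives the same grasp; the last joint's range is limited). The gripper opens to 85 mm and grips with 20 to 120 N. Pads are 22 mm wide; open, the fingers measure 114 mm over their backs; the gripper's body (76 mm by 85 mm) begins 54 mm behind the grasp point. The pads swing forward as they close: fully open they stand 13 mm farther back than shut.
Start: joints at [1.182, 0.599, -0.003, 1.599, 0.002, 0.943, -0.08], TCP at [222.4, -690.045, 231.275] pointing down, gripper open.
Joint ranges: [-2.57, 2.57], [-0.35, 1.97], [-1.29, 1.29], [0.11, 2.56], [-1.05, 4.19], [0.11, 1.86], [-2.63, 2.63]. Speed limits (rad/s): [2.22, 2.22, 3.01, 3.01, 3.14, 3.14, 3.14].

INTERFACE

Orientations are given as [roll, pitch, yaw] about the fixed x, y, z axes, in that order (R = Rz(yaw) Ry(pitch) Rx(roll)).
In Python, from cell import robot, camera, models gives the robot as it stands.
- The arm moves only by the tool servo_tool, never from a script. Its argument "steps" is one flat list of numbers, 7 for each row, row after row: the shift along the world's x, y, z in m, then the turn, a rotation vector about the world's x, y, z in rad, then the finger opening in m, from 0 to 0.0854. In form: [dx, dy, dz, rx, ry, rz, fingers, dx, dy, dz, rx, ry, rz, fingers, ...]. A call has 1 to 20 rows; each row shifts and turns the commanded pose from where the row before left it; what a row does not reach is not made up. A row lasts 1/10 s, in which the tool goes at most 50 mm and 8.59 degrees, less where a joint would pass 70% of its speed; a pose out of reach is approached as far as the arm can. A call is refused whole if a number of a shift passes 0.05 or a number of a turn 0.15, either way. A call with a gripper value outside its range is refused whole. The fingers move at their own pace and stop on an object; "squeeze" is the grip in N (left out, the last holds). Time passes only in rows, so rows that do not move let the fingers close. It gives the time, the measured TCP pose, the force, the opening and the grip force at its end, in the units of the state.
- robot.sense(): the state, without advancing time (a new reading comes with each control period).
- camera(name): name is "side" or "top"; returns a dict with "pixels" (420x560x3 uint8, red, green, blue), "range_z" (420x560 float32, mm along the optical axis (not along the pixel's ray), 0 where there is no reading), "fov_y" (degrees; the focal length in pixels is half the picture's height over the tangent of half this angle, whatever the lens; pixels are square), "cx", "cy" (the principal point, pixels), "eye" and "attitude" of the camera in the world. Camera axes: x right, y down, z forward; pixel columns grow to the right and rows downward; lengths in mm; the calibration is good to about 2 mm. A picture is of the moment at which its call begins.
- robot.job_done(): hands the job in; it is judged then, once.
Trained networks look in a picture, given as the dict that the camera call returned (one of the last four; its "shot" number tells which), for a name from the list of things; names that differ only in an ending like _2 or _b are one class to them, and where a whole thing is asked for, a point or a joint stands for the part that bears it (a point fixed in the world has none). Each returns a list of dicts, best first, with "confidence" (0 to 1); they miss things now and then, are a little off and sometimes report something else, mostly with a low value. They report only what shows in the picture. A call takes as long as a camera call.
- models.cut_out(picture, query): "pixels" (420x560 bool, what is visible of it).
- models.pinpoint(picture, query): "xyz" ([x, y, z] in mm, in world coordinates, good to about 4 mm: a listed point, or the origin of a listed thing).
The state is a dict: "t": time; "joint_pos": joint angles; "qd": joint speeds; "joint_efforts": joint torques, N m; "eef_pos": TCP position; "orientation": TCP orientation; "force": force on the tool from outside, world axes, zero at the start; "torque": the same for the moment, N m; "grip_width": finger opening in mm; "grasp_force": force on a finger pad.
Only numpy, scipy, OpenCV 4.12 (cv2) and the standard library are available. Lean on these libraries where they do the work, as an engineer would, in place of code of your own. Each camera call takes 0.05 s, during which the arm holds its last target. There are 200 camera calls.

## Working session

There is one attempt and no reset: what is moved stays moved. The work goes in short steps, Python scripts to look and compute and a tool call to move; the robot and the scene stay as the last step left them, time stands still between calls to the robot, and variables do not carry over. Pictures are saved under pics/ and viewed, at most 17 in all, crops included, and the job is handed in when it is done.

Besides the shell and the picture viewer there is one more tool, called in YAML: its name, and indented under it one key for each argument. servo_tool: Moves the arm, as the interface text tells. Its arguments: {"type":"object","properties":{"steps":{"type":"array","items":{"type":"number"}},"squeeze":{"type":"number"}},"required":["steps"]}

```bash
ls; mkdir -p pics; cat > h.py <<'E'
import numpy as np, cv2
from cell import robot, camera, models
from scipy.spatial.transform import Rotation as Ro
def cloud(p):
    f=210/np.tan(np.radians(p["fov_y"]/2)); Z=p["range_z"].astype(float)
    v,u=np.mgrid[0:420,0:560]
    P=np.stack([(u-p["cx"])/f*Z,(v-p["cy"])/f*Z,Z],-1)
    a=np.array(p["attitude"]); R=Ro.from_euler('xyz',a).as_matrix() if a.ndim==1 else a
    W=P@R.T+np.array(p["eye"]); W[Z==0]=np.nan
    return W
def save(p,n): cv2.imwrite(f'pics/{n}.png',cv2.cvtColor(p["pixels"],cv2.COLOR_RGB2BGR))
E
python3 - <<'E'
from h import *
for c in("top","side"):
    p=camera(c); save(p,c+"0"); print(c,p["fov_y"],p["eye"],p["attitude"]); W=cloud(p)
    for q in "station_top tray_long_floor tray_square_floor cover_long_grip cover_square_grip mat_top shaker_grip shaker_mouth weight_box_in weight0_knob bottle punch beaker specimen0_mid".split():
        for r in models.pinpoint(p,q)[:(8 if q[:3] in("wei","spe") else 1)]: print(q,np.round(r["xyz"]),round(r["confidence"],2))
E
```

```text
pics
top 50.91420471672642 [ 368.7346807   -82.34380974 1362.71976395] [-2.99180427 -0.00458883 -1.54819357]
station_top [369. 166.  12.] 0.24
tray_long_floor [569. -30.   8.] 0.68
tray_square_floor [ 421. -568.    7.] 0.58
cover_long_grip [ 407. -295.   46.] 0.88
cover_square_grip [472. 407.  45.] 0.68
mat_top [426. 158.   2.] 0.72
shaker_grip [428. 157.  66.] 0.82
shaker_mouth [368. 164.  12.] 0.76
weight_box_in [ 680. -207.   11.] 0.88
weight0_knob [546. -68.  40.] 0.46
bottle [728. 281.  -1.] 0.73
punch [780.  87.  -3.] 0.78
specimen0_mid [456. 132.  15.] 0.36
side 57.67716395942913 [436.92913153 625.02207342 878.81237906] [-2.42430624 -0.0098159  -2.9339518 ]
station_top [472. 405.  47.] 0.63
tray_long_floor [564. -30.   7.] 0.93
tray_square_floor [ 423. -571.    9.] 0.58
cover_long_grip [ 410. -295.   49.] 0.62
cover_square_grip [473. 404.  47.] 0.73
shaker_grip [425. 150.  68.] 0.86
shaker_mouth [367. 173.  12.] 0.96
weight_box_in [ 680. -207.    6.] 0.87
bottle [728. 282.  -1.] 0.83
punch [783.  88.  -1.] 0.58
beaker [ 622. -472.   -2.] 0.76
specimen0_mid [457. 142.  12.] 0.6
specimen0_mid [406. 167.  14.] 0.26
```

View pics/top0.png

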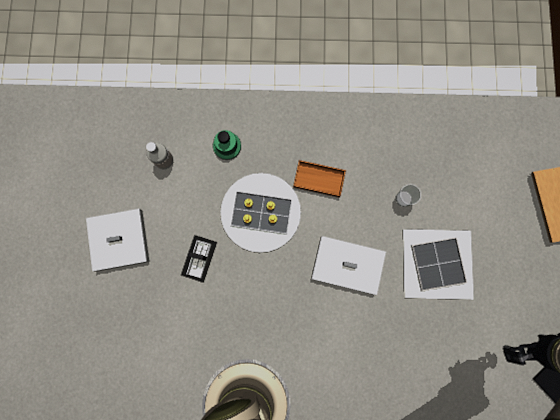

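View pics/side0.png

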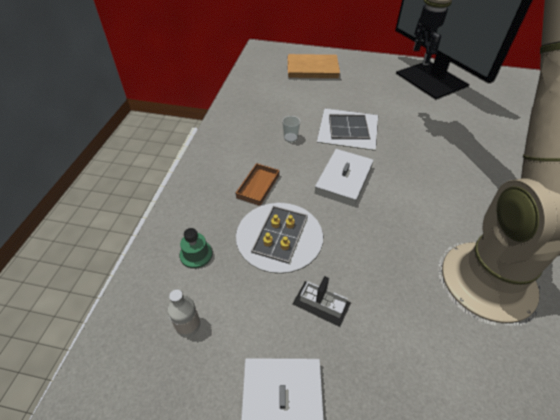

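```bash
python3 - <<'E'
from h import *
p=camera("top"); W=cloud(p); z=W[...,2]
x,y=W[...,0],W[...,1]
def comps(m,n,amin=6):
    k,l,s,c=cv2.connectedComponentsWithStats(m.astype(np.uint8))
    for i in range(1,k):
        if s[i,4]<amin: continue
        q=W[l==i]; r=cv2.minAreaRect(q[:,:2].astype(np.float32)); print(n,s[i,4],np.round(c[i]),np.round(q.mean(0)),[np.round(a,1) for a in r])
comps((z>36)&(z<60)&(np.hypot(x-570,y+30)<115),"knobs")
comps((z>50)&(np.hypot(x-428,y-157)<60),"shakergrip")
comps((z>15)&(np.hypot(x-428,y-157)<90),"shaker",20)
comps((z>25)&(np.hypot(x-407,y+295)<140)&(z<42),"coverL",50)
comps((z>48)&(np.hypot(x-407,y+295)<50),"gripL")
comps((z>15)&(z<35)&(np.hypot(x-680,y+207)<100),"box",20)
comps((z>4)&(np.hypot(x-570,y+30)<150),"plate",50)
comps((z>8)&(np.hypot(x-570,y+30)<115),"tray",50)
for q in("tray_long_floor","mat_top","weight_box_in"):
    r=models.cut_out(p,q)
    if r:
        m=r[0]["pixels"]&(z<30); qd=W[m]; R=cv2.minAreaRect(qd[:,:2].astype(np.float32)); print(q,np.round(np.nanmean(qd,0)),R,np.nanpercentile(qd[:,2],[5,50,95]))
print(robot.sense())
E
```

```text
knobs 16 [247. 202.] [594.  15.  47.] [array([594. ,  14.6]), array([11.1,  9.4]), np.float64(4.1)]
knobs 15 [270. 205.] [587. -53.  49.] [array([586.7, -53.6]), array([ 8.5, 12. ]), np.float64(7.3)]
knobs 15 [246. 218.] [545.  16.  49.] [array([545.4,  15.8]), array([9.7, 9.3]), np.float64(1.5)]
knobs 19 [272. 218.] [546. -61.  47.] [array([546.2, -60.8]), array([12.2, 12.1]), np.float64(2.2)]
shakergrip 85 [196. 256.] [425. 155.  86.] [array([425.8, 157.3]), array([45.1, 13.7]), np.float64(75.5)]
shaker 390 [199. 257.] [426. 155.  37.] [array([419. , 158.9]), array([ 45.1, 105.7]), np.float64(76.4)]
coverL 2871 [348. 265.] [ 411. -292.   35.] [array([ 411.2, -292.4]), array([198.5, 132.2]), np.float64(77.6)]
gripL 60 [349. 265.] [ 411. -292.   60.] [array([ 411. , -291.7]), array([39. , 11.8]), np.float64(77.3)]
box 270 [319. 178.] [ 678. -202.   25.] [array([ 677.1, -202.7]), array([150.5,  87. ]), np.float64(78.4)]
plate 4578 [260. 212.] [568. -22.  10.] [array([568.4, -24.4]), array([254.5, 250.4]), np.float64(31.6)]
plate 82 [298. 185.] [ 656. -137.   16.] [array([ 655.5, -135.
[... 864 characters left out ...]
': 1.7, 'joint_pos': array([ 1.18230075,  0.59933767, -0.00249104,  1.59943801,  0.00179745,
        0.9429191 , -0.07976873]), 'qd': array([ 0.00106417, -0.00039659, -0.00017828,  0.0014454 ,  0.00100003,
       -0.00170793,  0.00034181]), 'joint_efforts': array([-3.93500272e-07, -7.76207542e+01,  1.56396825e+00, -2.58383274e+01,
        1.24609005e-02,  2.04459502e-03,  1.06072565e-05]), 'eef_pos': array([ 222.38370506, -690.018706  ,  231.2340252 ]), 'orientation': array([-3.14149693e+00,  5.71494075e-05,  3.11839739e-01]), 'force': array([-0.94104939, -0.04561823,  0.71355264]), 'torque': array([-0.02082926,  0.0310915 , -0.06924944]), 'grasp_force': 0.0, 'grip_width': 85.60953869452432}
```

Top picture: weights on the oblong tray at pixels (248,202), (270,205), (246,218) and (272,218). The box is at (319,179), the oblong cover at (349,265) and the shaker at (199,258) with its mouth towards the robot. The side picture agrees.

servo_tool:
  steps: [0.023,0.045,-0.006,0,0,-0.032,0.045,0.023,0.045,-0.006,0,0,-0.032,0.045,0.023,0.045,-0.006,0,0,-0.032,0.045,0.023,0.045,-0.006,0,0,-0.032,0.045,0.023,0.045,-0.006,0,0,-0.032,0.045,0.023,0.045,-0.006,0,0,-0.032,0.045,0.023,0.045,-0.006,0,0,-0.032,0.045,0.023,0.045,-0.006,0,0,-0.032,0.045,0.023,0.045,-0.006,0,0,-0.032,0.045,0.023,0.045,-0.006,0,0,-0.032,0.045,0.023,0.045,-0.006,0,0,-0.032,0.045,0.023,0.045,-0.006,0,0,-0.032,0.045,0.023,0.045,-0.006,0,0,-0.032,0.045,0.023,0.045,-0.006,0,0,-0.032,0.045,0,0,0,0,0,0,0.045,0,0,0,0,0,0,0.045]
  squeeze: 40

```text
t: 3.3
eef_pos: [539.2, -69.5, 148.5]
orientation: [-3.142, 0.0, -0.132]
force: [-0.2, -0.9, -1.0]
grip_width: 45.0
grasp_force: 0.0
```

```bash
cat >> h.py <<'E'
def knobs(c,x0=569,y0=-24,zf=9,rad=115):
    p=camera(c); W=cloud(p); z=W[...,2]; px=p["pixels"].astype(int)
    yel=(px[...,0]>px[...,2]+50)&(px[...,1]>px[...,2]+30)
    m=(z>zf+22)&(z<zf+45)&(np.hypot(W[...,0]-x0,W[...,1]-y0)<rad)&yel
    k,l,s,ce=cv2.connectedComponentsWithStats(m.astype(np.uint8))
    for i in range(1,k):
        if s[i,4]<6: continue
        q=W[l==i]; t=q[q[:,2]>zf+35]; mm=lambda q:np.round((q.max(0)+q.min(0))/2,1) if len(q) else None
        print(c,s[i,4],np.round(ce[i]),'all',mm(q),'top',mm(t),len(t))
    return p
E
python3 - <<'E'
from h import *
knobs("top");knobs("side"); print(robot.sense()["eef_pos"])
E
```

```text
side 29 [275. 218.] all [587.2 -55.3  41.5] top [586.  -55.1  48.9] 15
side 29 [290. 218.] all [545.4 -62.5  42. ] top [545.5 -63.   47.8] 16
side 25 [268. 236.] all [593.2  12.3  42.4] top [593.2  11.8  47.4] 16
side 30 [285. 240.] all [546.8  14.7  41.6] top [544.1  14.7  48.8] 17
[538.29727231 -72.05063977 148.83840068]
```

servo_tool:
  steps: [0.007,0.009,0,0,0,0,0.045,0,0,-0.02,0,0,0,0.045,0,0,-0.03,0,0,0,0.045,0,0,-0.03,0,0,0,0.045,0,0,-0.025,0,0,0,0.045,0,0,-0.01,0,0,0,0.045,0,0,0,0,0,0,0.045,0,0,0,0,0,0,0.045]

```text
t: 4.2
eef_pos: [546.2, -62.5, 34.5]
orientation: [-3.142, -0.001, -0.137]
force: [-0.3, -0.2, -0.2]
grip_width: 45.2
grasp_force: 0.0
```

```bash
python3 - <<'E'
from h import *
for i in range(3):
    s=robot.sense(); print(s["t"],s["eef_pos"],s["force"])
    p=camera("side")
save(p,"s1"); cv2.imwrite("pics/s1c.png",cv2.resize(cv2.cvtColor(p["pixels"],cv2.COLOR_RGB2BGR)[150:300,200:380],None,fx=4,fy=4))
E
```

```text
4.2 [546.2315722  -62.5208092   34.48249289] [-0.26923904 -0.22806287 -0.24096068]
4.25 [546.41721597 -62.45128196  34.8405033 ] [ 0.6158696   0.55768432 -0.61329418]
4.3 [546.49566462 -62.3093435   34.97453368] [ 0.47369526 -0.32571474 -0.47468543]
```

View pics/s1c.png

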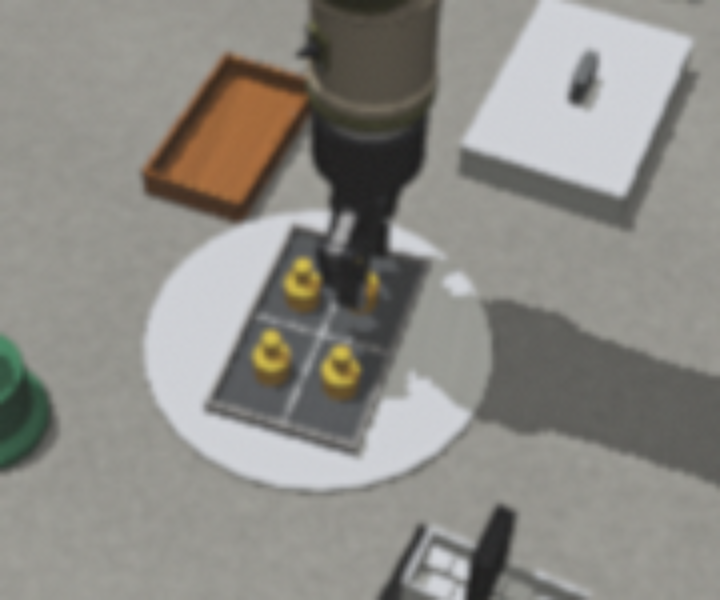

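servo_tool:
  steps: [0,0,-0.004,0,0,0,0.045,0,0,0,0,0,0,0.0,0,0,0,0,0,0,0.0,0,0,0,0,0,0,0.0,0,0,0,0,0,0,0.0,0,0,0,0,0,0,0.0,0,0,0.02,0,0,0,0.0,0,0,0.03,0,0,0,0.0,0,0,0.03,0,0,0,0.0,0.024,-0.029,0,0,0,0,0.0,0.024,-0.029,0,0,0,0,0.0,0.024,-0.029,0,0,0,0,0.0,0.024,-0.029,0,0,0,0,0.0,0.024,-0.029,0,0,0,0,0.0,0.024,-0.029,0,0,0,0,0.0,0,0,0,0,0,0,0,0,0,0,0,0,0,0]

```text
t: 6.05
eef_pos: [689.2, -236.7, 108.9]
orientation: [-3.142, 0.001, -0.138]
force: [0.1, 0.8, -1.1]
grip_width: 11.0
grasp_force: 39.2
```

servo_tool:
  steps: [0.001,0,-0.03,0,0,0,0,0,0,-0.03,0,0,0,0,0,0,-0.015,0,0,0,0,0,0,-0.005,0,0,0,0,0,0,0,0,0,0,0,0,0,0,0,0,0,0]

```text
t: 6.65
eef_pos: [691.4, -236.1, 31.0]
orientation: [3.141, -0.001, -0.136]
force: [0.9, 0.4, -0.9]
grip_width: 10.9
grasp_force: 39.2
```

servo_tool:
  steps: [0,0,-0.0035,0,0,0,0,0,0,0,0,0,0,0,0,0,0,0,0,0,0.035,0,0,0,0,0,0,0.035,0,0,0,0,0,0,0.035,0,0,0.03,0,0,0,0.035,0,0,0.03,0,0,0,0.035,0,0,0.03,0,0,0,0.045,-0.0174,0.03,0,0,0,0,0.045,-0.0174,0.03,0,0,0,0,0.045,-0.0174,0.03,0,0,0,0,0.045,-0.0174,0.03,0,0,0,0,0.045,-0.0174,0.03,0,0,0,0,0.045,-0.0174,0.03,0,0,0,0,0.045,0,0,0,0,0,0,0.045,0,0,0,0,0,0,0.045]

```text
t: 8.25
eef_pos: [586.6, -55.5, 116.7]
orientation: [-3.142, -0.001, -0.135]
force: [0.3, -0.1, 0.3]
grip_width: 45.0
grasp_force: 0.0
```

```bash
python3 - <<'E'
from h import *
knobs("side");knobs("top",678,-203,4); print(robot.sense()["eef_pos"])
E
```

```text
side 28 [275. 218.] all [586.4 -55.5  41.8] top [585.9 -55.1  48.1] 15
side 28 [268. 236.] all [590.4  11.1  41.3] top [593.2  12.8  47.7] 17
side 31 [285. 240.] all [543.6  12.9  41.4] top [543.9  14.9  48. ] 16
top 6 [312. 163.] all [ 722.8 -182.1   28.5] top None 0
top 32 [329. 174.] all [ 692.  -233.7   36.5] top [ 691.2 -233.3   44.7] 12
top 7 [300. 187.] all [ 648.5 -144.3   28.7] top None 0
[587.12865629 -57.16659904 116.49982433]
```

servo_tool:
  steps: [0,0.001,-0.03,0,0,0,0.045,0,0,-0.03,0,0,0,0.045,0,0,-0.02,0,0,0,0.045,0,0,-0.007,0,0,0,0.045,0,0,0,0,0,0,0.045,0,0,0,0,0,0,0.0,0,0,0,0,0,0,0.0,0,0,0,0,0,0,0.0,0,0,0,0,0,0,0.0,0,0,0.02,0,0,0,0.0,0,0,0.03,0,0,0,0.0,0,0,0.03,0,0,0,0.0,0.0113,-0.029,0,0,0,0,0.0,0.0113,-0.029,0,0,0,0,0.0,0.0113,-0.029,0,0,0,0,0.0,0.0113,-0.029,0,0,0,0,0.0,0.0113,-0.029,0,0,0,0,0.0,0.0113,-0.029,0,0,0,0,0.0,0,0,0,0,0,0,0,0,0,0,0,0,0,0]

```text
t: 10.35
eef_pos: [653.7, -229.6, 109.1]
orientation: [-3.141, 0.001, -0.138]
force: [0.3, 1.2, -0.3]
grip_width: 10.9
grasp_force: 39.1
```

servo_tool:
  steps: [0,0,-0.03,0,0,0,0,0,0,-0.03,0,0,0,0,0,0,-0.017,0,0,0,0,0,0,-0.006,0,0,0,0,0,0,0,0,0,0,0,0,0,0,0,0,0,0.035,0,0,0,0,0,0,0.035,0,0,0,0,0,0,0.035,0,0,0.03,0,0,0,0.035,0,0,0.03,0,0,0,0.035,0,0,0.03,0,0,0,0.045,-0.0086,0.0346,0,0,0,0,0.045,-0.0086,0.0346,0,0,0,0,0.045,-0.0086,0.0346,0,0,0,0,0.045,-0.0086,0.0346,0,0,0,0,0.045,-0.0086,0.0346,0,0,0,0,0.045,-0.0086,0.0346,0,0,0,0,0.045,-0.0086,0.0346,0,0,0,0,0.045,0,0,0,0,0,0,0.045,0,0,0,0,0,0,0.045]

```text
t: 12.35
eef_pos: [594.1, 14.1, 116.7]
orientation: [-3.141, -0.001, -0.134]
force: [-0.3, -1.3, -0.3]
grip_width: 45.0
grasp_force: 0.0
```

```bash
python3 - <<'E'
from h import *
knobs("side");knobs("top",678,-203,4); print(robot.sense()["eef_pos"])
E
```

```text
side 30 [267. 236.] all [595.4  10.9  41.1] top [593.3  12.6  48.4] 15
side 34 [285. 240.] all [546.8  16.2  40.8] top [544.   14.7  47.7] 17
top 34 [329. 174.] all [ 691.6 -232.2   36.3] top [ 691.5 -233.2   44.1] 12
top 22 [327. 185.] all [ 657.1 -227.8   37.3] top [ 655.3 -226.1   44.3] 11
top 6 [324. 192.] all [ 634.3 -217.2   29.7] top None 0
[594.32586603  11.97277152 116.59190079]
```

servo_tool:
  steps: [0,0,-0.03,0,0,0,0.045,0,0,-0.03,0,0,0,0.045,0,0,-0.02,0,0,0,0.045,0,0,-0.007,0,0,0,0.045,0,0,0,0,0,0,0.045,0,0,0,0,0,0,0.0,0,0,0,0,0,0,0.0,0,0,0,0,0,0,0.0,0,0,0,0,0,0,0.0,0,0,0.02,0,0,0,0.0,0,0,0.03,0,0,0,0.0,0,0,0.03,0,0,0,0.0,0.018,-0.0316,0,0,0,0,0.0,0.018,-0.0316,0,0,0,0,0.0,0.018,-0.0316,0,0,0,0,0.0,0.018,-0.0316,0,0,0,0,0.0,0.018,-0.0316,0,0,0,0,0.0,0.018,-0.0316,0,0,0,0,0.0,0,0,0,0,0,0,0,0,0,0,0,0,0,0]

```text
t: 14.45
eef_pos: [701.5, -177.2, 108.9]
orientation: [-3.142, 0.001, -0.138]
force: [-1.1, -0.1, -0.6]
grip_width: 11.1
grasp_force: 39.2
```

servo_tool:
  steps: [0,0,-0.03,0,0,0,0,0,0,-0.03,0,0,0,0,0,0,-0.017,0,0,0,0,0,0,-0.006,0,0,0,0,0,0,0,0,0,0,0,0,0,0,0,0,0,0.035,0,0,0,0,0,0,0.035,0,0,0,0,0,0,0.035,0,0,0.03,0,0,0,0.035,0,0,0.03,0,0,0,0.035,0,0,0.03,0,0,0,0.045,-0.0224,0.0274,0,0,0,0,0.045,-0.0224,0.0274,0,0,0,0,0.045,-0.0224,0.0274,0,0,0,0,0.045,-0.0224,0.0274,0,0,0,0,0.045,-0.0224,0.0274,0,0,0,0,0.045,-0.0224,0.0274,0,0,0,0,0.045,-0.0224,0.0274,0,0,0,0,0.045,0,0,0,0,0,0,0.045,0,0,0,0,0,0,0.045]

```text
t: 16.45
eef_pos: [545.4, 15.9, 116.8]
orientation: [-3.141, -0.001, -0.135]
force: [0.7, 0.6, -0.1]
grip_width: 44.9
grasp_force: 0.0
```

```bash
python3 - <<'E'
from h import *
knobs("side");knobs("top",678,-203,4); print(robot.sense()["eef_pos"])
E
```

```text
side 30 [285. 240.] all [546.2  14.3  41.1] top [544.3  13.8  48. ] 16
top 37 [309. 170.] all [ 701.6 -173.2   36.4] top [ 703.  -171.9   43.4] 12
top 26 [329. 173.] all [ 692.8 -233.5   37.2] top [ 691.6 -233.2   44.2] 12
top 7 [344. 171.] all [ 697.3 -279.8   29.2] top None 0
top 21 [326. 184.] all [ 655.1 -224.7   37. ] top [ 654.8 -225.8   44.2] 15
top 7 [339. 194.] all [ 630.6 -263.4   29.1] top None 0
[546.18600628  14.52194239 116.64277159]
```

servo_tool:
  steps: [-0.001,0,-0.03,0,0,0,0.045,0,0,-0.03,0,0,0,0.045,0,0,-0.02,0,0,0,0.045,0,0,-0.007,0,0,0,0.045,0,0,0,0,0,0,0.045,0,0,0,0,0,0,0.0,0,0,0,0,0,0,0.0,0,0,0,0,0,0,0.0,0,0,0,0,0,0,0.0,0,0,0.02,0,0,0,0.0,0,0,0.03,0,0,0,0.0,0,0,0.03,0,0,0,0.0,0.02,-0.0308,0,0,0,0,0.0,0.02,-0.0308,0,0,0,0,0.0,0.02,-0.0308,0,0,0,0,0.0,0.02,-0.0308,0,0,0,0,0.0,0.02,-0.0308,0,0,0,0,0.0,0.02,-0.0308,0,0,0,0,0.0,0,0,0,0,0,0,0,0,0,0,0,0,0,0]

```text
t: 18.55
eef_pos: [663.8, -170.1, 109.0]
orientation: [-3.142, 0.001, -0.138]
force: [-0.4, 1.1, -1.2]
grip_width: 10.9
grasp_force: 39.2
```

servo_tool:
  steps: [0.002,0,-0.03,0,0,0,0,0,0,-0.03,0,0,0,0,0,0,-0.017,0,0,0,0,0,0,-0.006,0,0,0,0,0,0,0,0,0,0,0,0,0,0,0,0,0,0.035,0,0,0,0,0,0,0.035,0,0,0,0,0,0,0.035,0,0,0.03,0,0,0,0.035,0,0,0.03,0,0,0,0.035,-0.0238,0.0327,0.02,0,0,0,0.05,-0.0238,0.0327,0.02,0,0,0,0.05,-0.0238,0.0327,0.02,0,0,0,0.05,-0.0238,0.0327,0,0,0,0,0.05,0,0,0,0,0,0,0.05]

```text
t: 20.05
eef_pos: [568.2, -33.7, 147.3]
orientation: [-3.139, 0.001, -0.13]
force: [0.2, 0.7, 0.3]
grip_width: 49.9
grasp_force: 0.0
```

```bash
python3 - <<'E'
from h import *
p=knobs("top",678,-203,4); s=robot.sense(); print(s["eef_pos"],s["joint_pos"])
for c in("top","side"):
    p=camera(c); W=cloud(p); z=W[...,2]; d=np.hypot(W[...,0]-426,W[...,1]-157)
    for n,m in(("grip",(z>60)&(z<95)&(d<50)),("chute",(z>18)&(z<40)&(d<75))):
        q=W[m]; 
        if len(q)>4: print(c,n,np.round(q.mean(0)),cv2.minAreaRect(q[:,:2].astype(np.float32)))
    if c=="side": v=p["pixels"][265:335,280:360]
    else: v2=p["pixels"][222:292,165:245]
    T=W[(z>15.5)&(z<20)&(np.hypot(W[...,0]-569,W[...,1]+24)<106)]
    print("tray rim",len(T),cv2.minAreaRect(T[:,:2].astype(np.float32)))
im=np.hstack([v2,v]); cv2.imwrite("pics/shk.png",cv2.resize(im[...,::-1],None,fx=5,fy=5,interpolation=cv2.INTER_CUBIC))
E
```

```text
top 29 [310. 169.] all [ 703.  -174.7   37. ] top [ 701.7 -172.2   43.6] 15
top 22 [329. 174.] all [ 689.1 -232.2   36.7] top [ 691.7 -233.3   43.2] 12
top 28 [308. 181.] all [ 666.  -167.4   36.8] top [ 666.8 -166.2   43.5] 15
top 24 [326. 184.] all [ 655.4 -223.6   37.4] top [ 654.5 -226.    44.1] 15
[569.97998556 -36.13770986 147.17004235] [-0.12137856  0.529197    0.1238945   2.03835687 -0.11606241  0.58012415
 -1.62017425]
top grip [430. 173.  87.] ((430.9180908203125, 171.923583984375), (11.963723182678223, 12.364075660705566), 9.953424453735352)
top chute [459. 168.  28.] ((457.9287109375, 169.27297973632812), (11.176395416259766, 37.46847915649414), 60.682029724121094)
tray rim 40 ((558.7052001953125, -89.0894546508789), (48.294227600097656, 111.00177764892578), 78.72653198242188)
side grip [425. 159.  82.] ((424.7593688964844, 154.37977600097656), (44.81180953979492, 14.171472549438477), 75.20904541015625)
side chute [423. 156.  24.] ((418.0118713378906, 155.86883544921875), (46.514930725097656, 106.06849670410156), 75.11036682128906)
tray rim 172 ((566.1127319335938, -28.765090942382812), (179.207275390625, 110.58523559570312), 82.70645141601562)
```

View pics/shk.png

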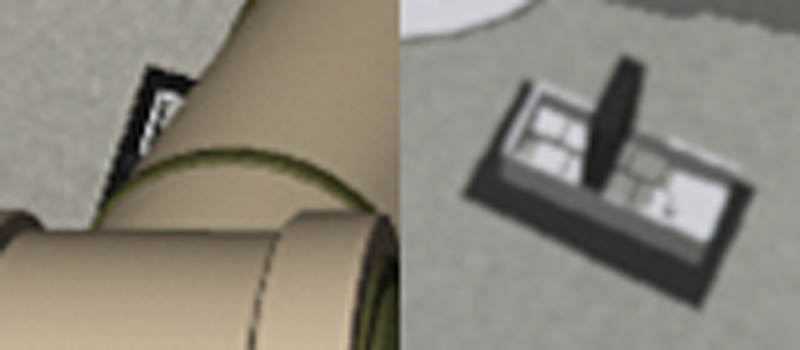

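servo_tool:
  steps: [-0.0132,0.0175,0.001,0,0,0.131,0.05,-0.0132,0.0175,0,0,0,0.131,0.05,-0.0132,0.0175,0,0,0,0.131,0.05,-0.0132,0.0175,0,0,0,0.131,0.05,-0.0132,0.0175,0,0,0,0.131,0.05,-0.0132,0.0175,0,0,0,0.131,0.05,-0.0132,0.0175,0,0,0,0.131,0.05,-0.0132,0.0175,0,0,0,0.131,0.05,-0.0132,0.0175,0,0,0,0.131,0.05,-0.0132,0.0175,0,0,0,0.131,0.05,-0.0132,0.0175,0,0,0,0.131,0.05,0,0,0,0,0,0,0.05,0,0,0,0,0,0,0.05]

```text
t: 21.5
eef_pos: [426.8, 153.2, 147.1]
orientation: [3.141, 0.0, 1.302]
force: [0.6, 0.4, -0.1]
grip_width: 50.1
grasp_force: 0.0
```

```bash
python3 - <<'E'
from h import *
c="side"; p=camera(c); W=cloud(p); z=W[...,2]; d=np.hypot(W[...,0]-426,W[...,1]-157)
for n,m in(("grip",(z>60)&(z<95)&(d<50)),("chute",(z>18)&(z<40)&(d<75))):
    q=W[m]; print(c,n,np.round(q.mean(0)),cv2.minAreaRect(q[:,:2].astype(np.float32)))
s=robot.sense(); print(s["eef_pos"],s["orientation"],s["joint_pos"])
E
```

```text
side grip [425. 159.  83.] ((424.6110534667969, 154.61419677734375), (44.853179931640625, 14.081486701965332), 74.91295623779297)
side chute [423. 156.  24.] ((418.26226806640625, 156.0576934814453), (46.40077209472656, 106.11837005615234), 76.22589874267578)
[426.84177683 152.85262393 147.07576182] [3.14129333e+00 2.90143250e-04 1.30106706e+00] [-0.27241491  0.42816473 -0.26470607  2.27480102  0.24613618  0.46398908
 -1.00491635]
```

servo_tool:
  steps: [-0.0015,0.003,-0.02,0,0,0.01,0.05,0,0,-0.03,0,0,0,0.05,0,0,-0.03,0,0,0,0.05,0,0,-0.013,0,0,0,0.05,0,0,0,0,0,0,0.05,0,0,0,0,0,0,0.0,0,0,0,0,0,0,0.0,0,0,0,0,0,0,0.0,0,0,0,0,0,0,0.0,0,0,0,0,0,0,0.0,0,0,0,0,0,0,0.0]
  squeeze: 80

```text
t: 22.65
eef_pos: [425.1, 156.7, 55.3]
orientation: [3.14, -0.001, 1.314]
force: [0.2, -1.0, 7.3]
grip_width: 12.9
grasp_force: 79.1
```

servo_tool:
  steps: [0,0,0.01,0,0,0,0,0,0,0.02,0,0,0,0,0,0,0.02,0,0,0,0,0,0,0.02,0,0,0,0,0,0,0.02,0,0,0,0,0.005,-0.008,0.01,0,0,0.06,0,0.011,-0.0165,0,0,0,0.131,0,0.011,-0.0165,0,0,0,0.131,0,0.011,-0.0165,0,0,0,0.131,0,0.011,-0.0165,0,0,0,0.131,0,0.011,-0.0165,0,0,0,0.131,0,0.011,-0.0165,0,0,0,0.131,0,0.011,-0.0165,0,0,0,0.131,0,0.011,-0.0165,0,0,0,0.131,0,0.011,-0.0165,0,0,0,0.131,0,0.011,-0.0165,0,0,0,0.131,0,0.011,-0.0165,0,0,0,0.131,0,0.011,-0.0165,0,0,0,0.131,0,0.003,-0.007,0,0,0,0.07,0,0,0,0,0,0,0,0]

```text
t: 24.65
eef_pos: [564.0, -58.2, 154.5]
orientation: [-3.141, -0.0, 3.015]
force: [0.6, 0.1, -2.7]
grip_width: 12.7
grasp_force: 78.3
```

```bash
python3 - <<'E'
from h import *
s=robot.sense(); print(s["eef_pos"],s["orientation"],s["joint_pos"])
for c in("top","side"):
    p=camera(c)
    im=p["pixels"][150:270,190:330] if c=="top" else p["pixels"][150:290,200:363]
    cv2.imwrite(f"pics/pour_{c}.png",cv2.resize(im[...,::-1],None,fx=4,fy=4,interpolation=cv2.INTER_CUBIC))
    W=cloud(p); z=W[...,2]
    for q in("shaker_mouth","shaker_grip","specimen0_mid"):
        for r in models.pinpoint(p,q)[:8]: print(c,q,np.round(r["xyz"]),round(r["confidence"],2))
    px=p["pixels"].astype(int)
    T=(z>5)&(z<11.5)&(px.min(-1)>150)&(np.abs(W[...,0]-568)<48)&(np.abs(W[...,1]+26)<75)
    q=W[T]; print(c,"white",len(q)); 
    if c=="side": np.save("white.npy",q)
E
```

```text
[564.0300408  -58.23400625 154.50499272] [-3.14068437e+00 -4.10886034e-04  3.01477693e+00] [ 0.5301457   0.62476676 -0.78526521  2.00242186  0.63349694  0.77505006
  0.80927514]
top shaker_mouth [567. -58. 167.] 0.19
top shaker_grip [562. -60. 168.] 0.55
top white 6
side shaker_mouth [ 558. -112.  110.] 0.77
side shaker_mouth [730. 283.   1.] 0.54
side shaker_grip [563. -57. 166.] 0.88
side white 5
```

View pics/pour_side.png

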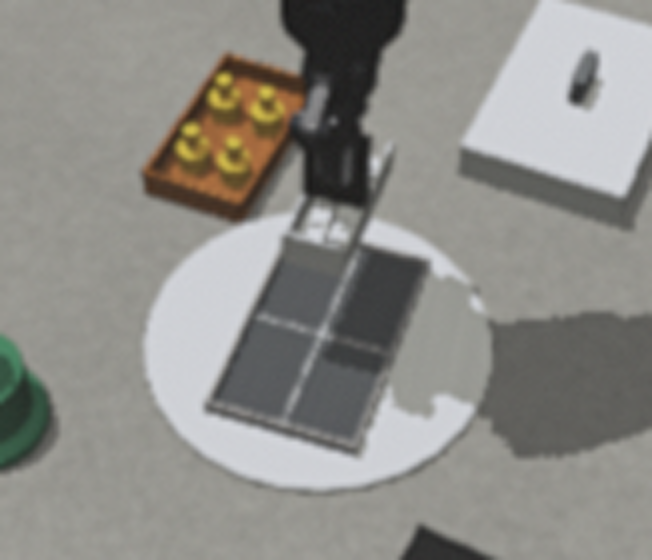

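```bash
cat >> h.py <<'E'
def ray(p,u,v,z0):
    f=210/np.tan(np.radians(p["fov_y"]/2)); d=Ro.from_euler('xyz',p["attitude"]).as_matrix()@np.array([(u-p["cx"])/f,(v-p["cy"])/f,1.])
    e=np.array(p["eye"]); return e+d*(z0-e[2])/d[2]
E
python3 - <<'E'
from h import *
p=camera("side"); W=cloud(p); z=W[...,2]
g=lambda a,b:(200+a/4-.4,150+b/4-.4)
for n,(a,b) in dict(c=(322,333),xn=(257,316),xp=(391,352),ym=(288,415)).items():
    print(n,np.round(ray(p,*g(a,b),9),1), np.round(W[int(g(a,b)[1]+.5),int(g(a,b)[0]+.5)],1))
px=p["pixels"].astype(int)
m=(z>4)&(z<20)&(px.max(-1)<110)&(np.hypot(W[...,0]-568,W[...,1]+26)<110)
q=W[m]; print(len(q),cv2.minAreaRect(q[:,:2].astype(np.float32)))
d=np.hypot(W[...,0]-564,W[...,1]+58)
m=(z>95)&(z<138)&(d<80); q=W[m]; print(len(q),cv2.minAreaRect(q[:,:2].astype(np.float32)),q.min(0),q.max(0))
m=(z>4)&(z<9)&(px.min(-1)>120)&(np.hypot(W[...,0]-568,W[...,1]+26)<140); q=W[m][:,:2].astype(np.float32); print("plate",cv2.minEnclosingCircle(q))
E
```

```text
c [566.9 -31.    9. ] [566.8 -29.1  10.8]
xn [616.1 -36.1   9. ] [615.3 -34.7   9.2]
xp [515.5 -24.9   9. ] [516.3 -24.1   7.9]
ym [575.1  43.4   9. ] [574.5  41.2   7.7]
1456 ((565.3432006835938, -27.55224609375), (177.27667236328125, 108.51608276367188), 82.74993133544922)
411 ((562.9605102539062, -60.99837875366211), (106.20845794677734, 45.038330078125), 82.48722839355469) [ 534.41561989 -112.10615113  102.17810848] [591.74043818  -6.56572508 137.93338612]
plate ((564.7674560546875, -25.04090118408203), 135.9794464111328)
```

servo_tool:
  steps: [0.0003,0.0034,-0.0061,0.0258,-0.0033,0,0,0.0003,0.0034,-0.0061,0.0258,-0.0033,0,0,0.0003,0.0034,-0.0061,0.0258,-0.0033,0,0,0.0003,0.0034,-0.0061,0.0258,-0.0033,0,0,0.0003,0.0034,-0.0061,0.0258,-0.0033,0,0,0.0003,0.0034,-0.0061,0.0258,-0.0033,0,0,0.0003,0.0034,-0.0061,0.0258,-0.0033,0,0,0.0003,0.0034,-0.0061,0.0258,-0.0033,0,0,0.0003,0.0034,-0.0061,0.0258,-0.0033,0,0,0.0003,0.0034,-0.0061,0.0258,-0.0033,0,0,0,0,0,0,0,0,0]

```text
t: 26.2
eef_pos: [566.6, -22.6, 91.9]
orientation: [2.88, -0.001, 3.016]
force: [-0.6, -1.3, -2.9]
grip_width: 13.0
grasp_force: 78.3
```

```bash
cat >> h.py <<'E'
C=np.array([566.5,-29.5]); TE=np.array([.992,-.127]); TN=np.array([.127,.992])
def spec(p,show=True):
    W=cloud(p); z=W[...,2]; px=p["pixels"].astype(int)
    a=(W[...,:2]-C)@TE; b=(W[...,:2]-C)@TN
    m=(z>14)&(z<30)&(abs(a)<51)&(abs(b)<84)&(px.min(-1)>130)
    k,l,s,c=cv2.connectedComponentsWithStats(m.astype(np.uint8),connectivity=4)
    for i in range(1,k):
        if s[i,4]>3: print('blob',s[i,4],np.round(c[i]),"x'%.0f y'%.0f z%.0f"%(a[l==i].mean(),b[l==i].mean(),np.median(z[l==i])))
def stat():
    s=robot.sense(); d=s["eef_pos"][:2]-C; R=Ro.from_euler('xyz',s["orientation"]).as_matrix()
    th=np.degrees(np.arccos(-R[2,2])); t=np.radians(th); h=59*np.cos(t)-45.3*np.sin(t); v=59*np.sin(t)+45.3*np.cos(t)
    print("t",s["t"],"tcp",np.round(s["eef_pos"],1),"x' %.1f y' %.1f tilt %.1f mouth y' %.1f z %.1f"%(d@TE,d@TN,th,d@TN-h,s["eef_pos"][2]-v),"toolz",R[:,2].round(2))
def crop(p,n):
    im=p["pixels"][150:270,190:330] if n[0]=="t" else p["pixels"][150:290,200:363]
    cv2.imwrite(f"pics/{n}.png",cv2.resize(im[...,::-1],None,fx=4,fy=4,interpolation=cv2.INTER_CUBIC))
E
python3 - <<'E'
from h import *
stat(); p=camera("side"); spec(p); crop(p,"s_t15")
E
```

```text
t 26.2 tcp [566.6 -22.6  91.9] x' -0.8 y' 6.8 tilt 15.0 mouth y' -38.5 z 32.9 toolz [ 0.03  0.26 -0.97]
```

View pics/s_t15.png

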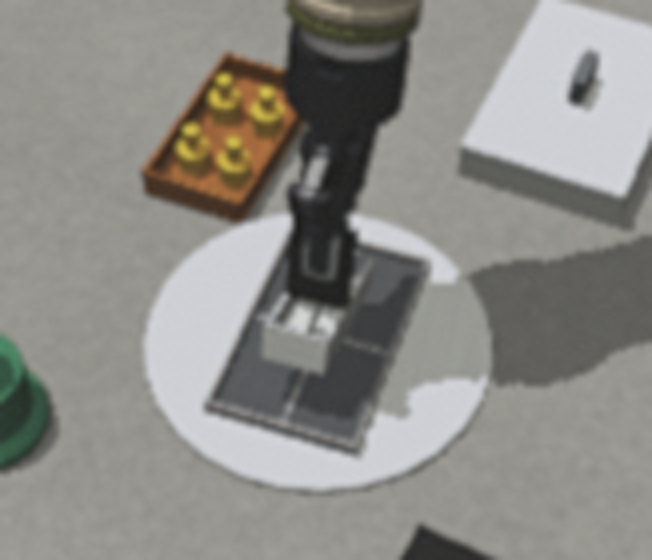

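servo_tool:
  steps: [-0.0003,-0.0022,0.0014,0.0347,-0.0044,0,0,-0.0003,-0.0022,0.0014,0.0347,-0.0044,0,0,-0.0003,-0.0022,0.0014,0.0347,-0.0044,0,0,-0.0003,-0.0022,0.0014,0.0347,-0.0044,0,0]

```text
t: 26.65
eef_pos: [566.4, -31.0, 99.4]
orientation: [2.741, 0.002, 3.017]
force: [-1.1, 0.2, -4.0]
grip_width: 13.3
grasp_force: 78.5
```

```bash
python3 - <<'E'
from h import *
stat(); p=camera("side"); spec(p); q=camera("top"); spec(q)
a=p["pixels"][170:280,220:340]; b=q["pixels"][165:275,200:320]
cv2.imwrite("pics/t23.png",cv2.resize(np.hstack([a,b])[...,::-1],None,fx=3.2,fy=3.2,interpolation=cv2.INTER_CUBIC))
E
```

```text
t 26.65 tcp [566.4 -31.   99.4] x' 0.0 y' -1.5 tilt 23.0 mouth y' -38.1 z 34.7 toolz [ 0.05  0.39 -0.92]
blob 4 [288. 220.] x'-13 y'-82 z18
```

View pics/t23.png

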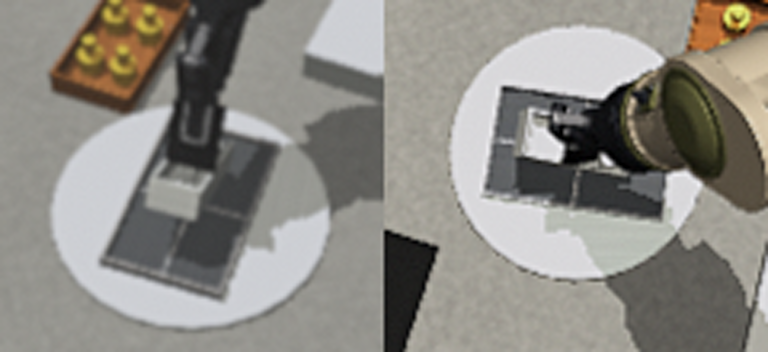

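servo_tool:
  steps: [0.0002,0.0016,0,0.0231,-0.003,0,0,0.0002,0.0016,0,0.0231,-0.003,0,0,0.0002,0.0016,0,0.0231,-0.003,0,0,0.0013,0.0099,0,0,0,0,0,0.0013,0.0099,0,0,0,0,0,0.0013,0.0099,0,0,0,0,0,0.0013,0.0099,0,0,0,0,0]

```text
t: 27.45
eef_pos: [572.0, 15.1, 99.2]
orientation: [2.672, 0.002, 3.018]
force: [1.2, 0.4, -2.3]
grip_width: 12.8
grasp_force: 78.6
```

```bash
python3 - <<'E'
from h import *
stat(); p=camera("side"); spec(p); q=camera("top"); spec(q)
a=p["pixels"][170:280,220:340]; b=q["pixels"][165:275,200:320]
cv2.imwrite("pics/t27.png",cv2.resize(np.hstack([a,b])[...,::-1],None,fx=3.2,fy=3.2,interpolation=cv2.INTER_CUBIC))
E
```

```text
t 27.45 tcp [572.   15.1  99.2] x' -0.2 y' 44.9 tilt 26.9 mouth y' 12.8 z 32.1 toolz [ 0.06  0.45 -0.89]
blob 24 [288. 213.] x'-3 y'-67 z28
blob 13 [288. 223.] x'-13 y'-33 z23
blob 7 [271. 219.] x'-17 y'-31 z26
blob 6 [287. 226.] x'-32 y'-82 z19
```

View pics/t27.png

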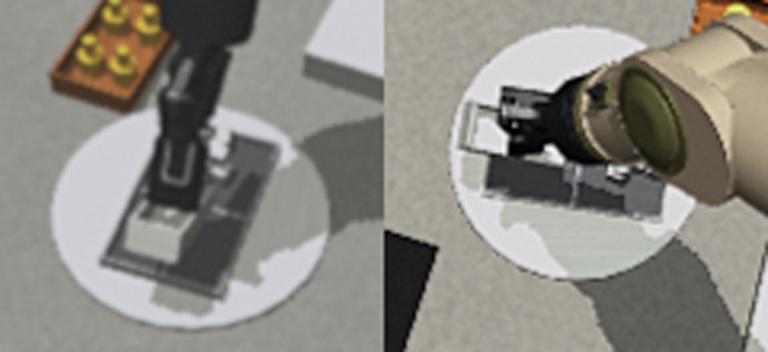

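servo_tool:
  steps: [0.0006,0.005,0,0.0149,-0.0019,0,0,0.001,0.008,0.001,0.0149,-0.0019,0,0,0.001,0.008,0.001,0.0149,-0.0019,0,0,0.001,0.008,0,0,0,0,0,0.001,0.008,0,0,0,0,0,0,0,0,0,0,0,0]

```text
t: 28.15
eef_pos: [576.4, 52.1, 101.3]
orientation: [2.626, 0.002, 3.018]
force: [0.2, 0.5, -1.7]
grip_width: 13.1
grasp_force: 78.6
```

```bash
python3 - <<'E'
from h import *
stat(); p=camera("side"); spec(p); q=camera("top"); spec(q)
a=p["pixels"][170:280,220:340]; b=q["pixels"][165:275,200:320]
cv2.imwrite("pics/t30.png",cv2.resize(np.hstack([a,b])[...,::-1],None,fx=3.2,fy=3.2,interpolation=cv2.INTER_CUBIC))
E
```

```text
t 28.15 tcp [576.4  52.1 101.3] x' -0.5 y' 82.2 tilt 29.5 mouth y' 53.2 z 32.8 toolz [ 0.06  0.49 -0.87]
blob 22 [288. 213.] x'-1 y'-64 z27
blob 13 [288. 223.] x'-12 y'-33 z23
blob 9 [271. 218.] x'-14 y'-30 z25
```

View pics/t30.png

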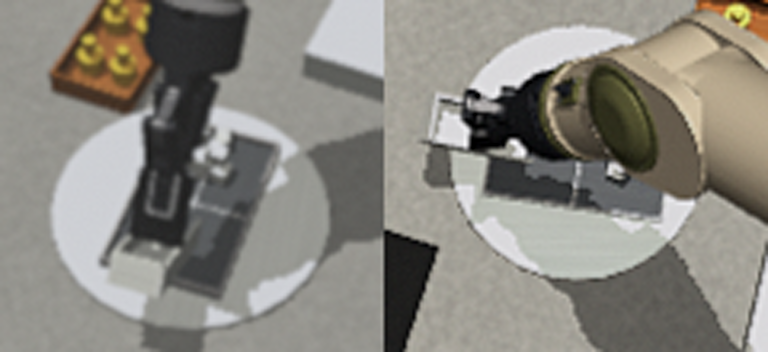

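servo_tool:
  steps: [0,0.005,0.01,-0.1,0.0128,0,0,-0.005,0.015,0.01,-0.1,0.0128,0,0,-0.01,0.02,0.01,-0.1,0.0128,0,0,-0.01,0.02,0.01,-0.1,0.0128,0,0,-0.01,0.02,0.01,-0.1,0.0128,0,0,-0.01,0.02,0.01,-0.011,0.0014,0,0,-0.01,0.015,0,0,0,0,0,0,0,0,0,0,0,0]

```text
t: 29.05
eef_pos: [520.1, 168.6, 161.7]
orientation: [3.14, 0.001, 3.022]
force: [0.8, 0.6, -2.8]
grip_width: 13.1
grasp_force: 79.0
```

```bash
python3 - <<'E'
from h import *
stat(); p=camera("side"); spec(p); q=camera("top"); spec(q)
a=p["pixels"][165:295,220:340]; b=q["pixels"][160:290,180:300]
cv2.imwrite("pics/lv.png",cv2.resize(np.hstack([a,b])[...,::-1],None,fx=3.3,fy=3.3,interpolation=cv2.INTER_CUBIC))
E
```

```text
t 29.05 tcp [520.1 168.6 161.7] x' -71.2 y' 190.6 tilt 0.1 mouth y' 131.6 z 116.3 toolz [ 0.  0. -1.]
blob 7 [281. 207.] x'26 y'-56 z24
blob 4 [290. 208.] x'28 y'-83 z16
blob 5 [289. 213.] x'11 y'-82 z19
blob 26 [281. 215.] x'-1 y'-59 z27
blob 15 [287. 218.] x'-5 y'-79 z24
blob 8 [271. 218.] x'-14 y'-29 z26
blob 5 [287. 227.] x'-33 y'-82 z19
```

View pics/lv.png

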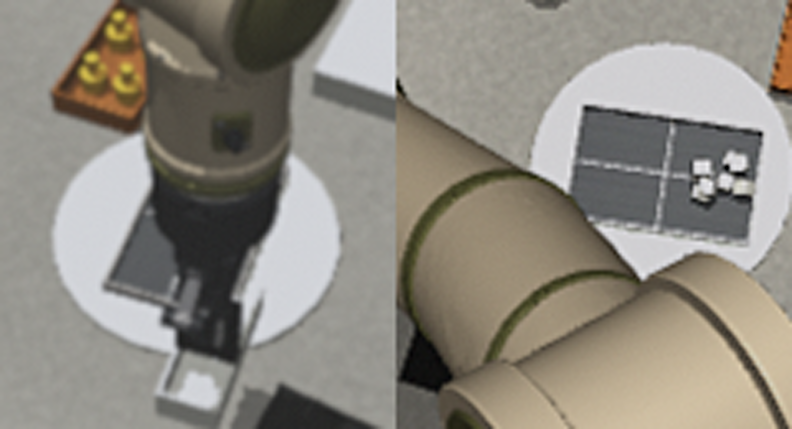

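servo_tool:
  steps: [0.0055,-0.0129,-0.0056,0.0347,-0.0044,0,0,0.0055,-0.0129,-0.0056,0.0347,-0.0044,0,0,0.0055,-0.0129,-0.0056,0.0347,-0.0044,0,0,0.0055,-0.0129,-0.0056,0.0347,-0.0044,0,0,0.0055,-0.0129,-0.0056,0.0347,-0.0044,0,0,0.0055,-0.0129,-0.0056,0.0347,-0.0044,0,0,0.0055,-0.0129,-0.0056,0.0347,-0.0044,0,0,0.0055,-0.0129,-0.0056,0.0347,-0.0044,0,0,0.0055,-0.0129,-0.0056,0.0347,-0.0044,0,0,0.0055,-0.0129,-0.0056,0.0347,-0.0044,0,0,0,0,0,0,0,0,0,0,0,0,0.0374,-0.0048,0,0,0,0,0,0.0374,-0.0048,0,0,0,0,0,0.0374,-0.0048,0,0,0,0,0,0.0374,-0.0048,0,0,0,0,0,0.0374,-0.0048,0,0,0,0,0,0.0374,-0.0048,0,0,0,0,0,0,0,0,0,0,0,0,0,0,0,0,0]

```text
schema error: expected a multiple of 7 numbers
```

```bash
python3 - <<'E'
from h import *
stat(); p=camera("side"); spec(p); q=camera("top"); spec(q)
E
```

```text
t 29.15 tcp [521.5 165.1 160.9] x' -69.4 y' 187.4 tilt 0.0 mouth y' 128.4 z 115.5 toolz [ 0. -0. -1.]
blob 7 [281. 207.] x'26 y'-56 z22
blob 4 [290. 208.] x'28 y'-83 z18
blob 4 [289. 212.] x'13 y'-82 z16
blob 39 [282. 216.] x'-1 y'-63 z25
blob 9 [271. 218.] x'-14 y'-30 z25
blob 5 [287. 227.] x'-33 y'-82 z18
```

servo_tool:
  steps: [0.0054,-0.0126,-0.0055,0.0347,-0.0044,0,0,0.0054,-0.0126,-0.0055,0.0347,-0.0044,0,0,0.0054,-0.0126,-0.0055,0.0347,-0.0044,0,0,0.0054,-0.0126,-0.0055,0.0347,-0.0044,0,0,0.0054,-0.0126,-0.0055,0.0347,-0.0044,0,0,0.0054,-0.0126,-0.0055,0.0347,-0.0044,0,0,0.0054,-0.0126,-0.0055,0.0347,-0.0044,0,0,0.0054,-0.0126,-0.0055,0.0347,-0.0044,0,0,0.0054,-0.0126,-0.0055,0.0347,-0.0044,0,0,0.0054,-0.0126,-0.0055,0.0347,-0.0044,0,0,0,0,0,0,0,0,0,0,0,0,0.0374,-0.0048,0,0,0,0,0,0.0374,-0.0048,0,0,0,0,0,0.0374,-0.0048,0,0,0,0,0,0.0374,-0.0048,0,0,0,0,0,0.0374,-0.0048,0,0,0,0,0,0.0374,-0.0048,0,0,0,0,0,0,0,0,0,0,0,0,0,0,0,0,0]

```text
schema error: expected a multiple of 7 numbers
```

```bash
python3 - <<'E'
from h import *
stat(); p=camera("side"); spec(p); q=camera("top"); spec(q)
E
```

```text
t 29.25 tcp [521.9 164.  160.5] x' -68.8 y' 186.3 tilt 0.1 mouth y' 127.3 z 115.2 toolz [-0. -0. -1.]
blob 5 [290. 207.] x'30 y'-82 z16
blob 7 [281. 207.] x'26 y'-56 z23
blob 4 [289. 212.] x'12 y'-82 z18
blob 39 [283. 216.] x'-1 y'-64 z26
blob 9 [271. 218.] x'-14 y'-30 z24
```

servo_tool:
  steps: [0.0054,-0.0125,-0.0055,0.0347,-0.0044,0,0,0.0054,-0.0125,-0.0055,0.0347,-0.0044,0,0,0.0054,-0.0125,-0.0055,0.0347,-0.0044,0,0,0.0054,-0.0125,-0.0055,0.0347,-0.0044,0,0,0.0054,-0.0125,-0.0055,0.0347,-0.0044,0,0,0.0054,-0.0125,-0.0055,0.0347,-0.0044,0,0,0.0054,-0.0125,-0.0055,0.0347,-0.0044,0,0,0.0054,-0.0125,-0.0055,0.0347,-0.0044,0,0,0.0054,-0.0125,-0.0055,0.0347,-0.0044,0,0,0.0054,-0.0125,-0.0055,0.0347,-0.0044,0,0,0,0,0,0.0374,-0.0048,0,0,0,0,0,0.0374,-0.0048,0,0,0,0,0,0.0374,-0.0048,0,0,0,0,0,0.0374,-0.0048,0,0,0,0,0,0.0374,-0.0048,0,0,0,0,0,0.0374,-0.0048,0,0,0,0,0,0,0,0,0]

```text
t: 31.05
eef_pos: [575.2, 38.2, 104.4]
orientation: [2.565, -0.001, 3.013]
force: [-0.3, 0.5, -3.4]
grip_width: 12.9
grasp_force: 79.0
```

```bash
python3 - <<'E'
from h import *
stat(); p=camera("side"); spec(p); q=camera("top"); spec(q); crop(p,"s_33");crop(q,"t_33")
E
```

```text
t 31.05 tcp [575.2  38.2 104.4] x' 0.0 y' 68.3 tilt 33.1 mouth y' 43.6 z 34.3 toolz [ 0.07  0.54 -0.84]
blob 23 [288. 213.] x'-1 y'-65 z27
blob 13 [288. 223.] x'-13 y'-32 z23
blob 9 [281. 217.] x'-5 y'-59 z24
blob 4 [272. 220.] x'-18 y'-33 z22
blob 5 [287. 227.] x'-33 y'-82 z17
```

servo_tool:
  steps: [0,0.01,0,0,0,0,0,0,-0.01,0,0,0,0,0,0,0.01,0,0,0,0,0,0,-0.01,0,0,0,0,0,0,0.01,0,0,0,0,0,0,-0.01,0,0,0,0,0,0,0,0,0,0,0,0,0,0,0,0,0,0,0,0,0.005,0.01,-0.0955,0.0122,0,0,-0.005,0.015,0.01,-0.0955,0.0122,0,0,-0.01,0.02,0.01,-0.0955,0.0122,0,0,-0.01,0.02,0.01,-0.0955,0.0122,0,0,-0.01,0.02,0.01,-0.0955,0.0122,0,0,-0.01,0.02,0.01,-0.0955,0.0122,0,0,-0.01,0.02,0,0,0,0,0,-0.005,0.01,0,0,0,0,0]

```text
t: 32.75
eef_pos: [514.3, 174.0, 166.6]
orientation: [-3.141, 0.001, 3.022]
force: [0.5, -0.3, -2.5]
grip_width: 13.2
grasp_force: 79.1
```

```bash
python3 - <<'E'
from h import *
stat(); p=camera("side"); q=camera("top"); spec(q)
a=p["pixels"][165:295,220:340]; b=q["pixels"][160:290,200:320]
cv2.imwrite("pics/lv2.png",cv2.resize(np.hstack([a,b])[...,::-1],None,fx=3.3,fy=3.3,interpolation=cv2.INTER_CUBIC))
E
```

```text
t 32.75 tcp [514.3 174.  166.6] x' -77.6 y' 195.3 tilt 0.0 mouth y' 136.3 z 121.3 toolz [ 0. -0. -1.]
blob 5 [290. 207.] x'29 y'-82 z21
blob 7 [281. 207.] x'26 y'-56 z25
blob 5 [289. 213.] x'11 y'-82 z18
blob 42 [283. 216.] x'-3 y'-65 z26
blob 9 [271. 218.] x'-14 y'-30 z23
blob 5 [287. 227.] x'-33 y'-82 z18
```

View pics/lv2.png

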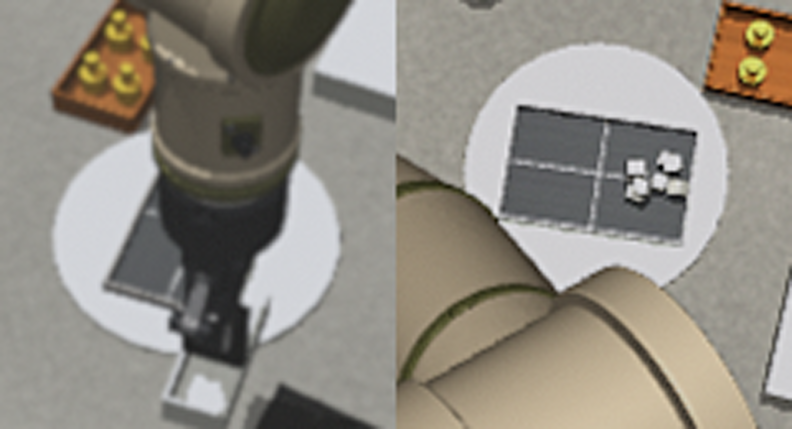

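```bash
python3 - <<'E'
from h import *
p=camera("side"); q=camera("top")
W=cloud(p); s=robot.sense()["eef_pos"]; r=W-s
# shaker axes: x=TN, y=-TE
xs=r[...,:2]@TN; ys=r[...,:2]@TE; zz=r[...,2]+55.3
m=(abs(ys)<17)&(xs>9)&(xs<44)&(zz<40)&(zz>-10)
print("chute rear z above mat-level(floor=6):",m.sum(),np.percentile(zz[m],[5,25,50,75,95,100]))
for c,P in(("side",p),("top",q)):
    for n in ("specimen0_mid",):
        for k in models.pinpoint(P,n)[:9]:
            d=np.array(k["xyz"][:2])-C; print(c,np.round(k["xyz"]),round(k["confidence"],2),"x' %.0f y' %.0f"%(d@TE,d@TN))
W=cloud(q); a=(W[...,:2]-C)@TE; b=(W[...,:2]-C)@TN
u0,v0=258,185; Z=W[v0:v0+50,u0:u0+55,2]
im=cv2.resize(q["pixels"][v0:v0+45,u0:u0+50],None,fx=8,fy=8,interpolation=cv2.INTER_CUBIC)
dz=cv2.resize(np.clip((Z[:45,:50]-5)*6,0,255).astype(np.uint8),None,fx=8,fy=8,interpolation=cv2.INTER_NEAREST)
cv2.imwrite("pics/blk.png",np.hstack([im[...,::-1],cv2.applyColorMap(dz,cv2.COLORMAP_JET)]))
cv2.imwrite("pics/shr.png",cv2.resize(p["pixels"][230:300,250:330][...,::-1],None,fx=7,fy=7,interpolation=cv2.INTER_CUBIC))
E
```

```text
chute rear z above mat-level(floor=6): 148 [ 5.40121148  6.62784134  7.32893946  8.54530352 36.11171282 39.54394984]
side [ 679. -211.    6.] 0.48 x' 135 y' -166
top [ 660. -234.   37.] 0.66 x' 119 y' -191
top [574. -67.  32.] 0.56 x' 12 y' -36<stdin>:15: RuntimeWarning: invalid value encountered in cast
```

View pics/blk.png

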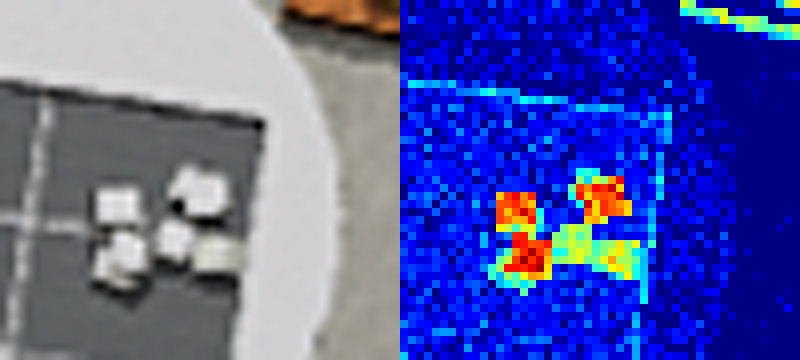

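servo_tool:
  steps: [-0.0069,-0.0013,-0.004,0,0,-0.131,0,-0.0069,-0.0013,-0.004,0,0,-0.131,0,-0.0069,-0.0013,-0.004,0,0,-0.131,0,-0.0069,-0.0013,-0.004,0,0,-0.131,0,-0.0069,-0.0013,-0.004,0,0,-0.131,0,-0.0069,-0.0013,-0.004,0,0,-0.131,0,-0.0069,-0.0013,-0.004,0,0,-0.131,0,-0.0069,-0.0013,-0.004,0,0,-0.131,0,-0.0069,-0.0013,-0.004,0,0,-0.131,0,-0.0069,-0.0013,-0.004,0,0,-0.131,0,-0.0069,-0.0013,-0.004,0,0,-0.131,0,-0.0069,-0.0013,-0.004,0,0,-0.131,0,-0.0069,-0.0013,-0.004,0,0,-0.131,0,0,0,0,0,0,0,0,0,0,0,0,0,0,0]

```text
t: 34.55
eef_pos: [426.4, 152.9, 113.8]
orientation: [-3.14, -0.0, 1.316]
force: [0.4, 0.3, -2.3]
grip_width: 12.8
grasp_force: 79.1
```

servo_tool:
  steps: [-0.001,0.004,-0.02,0,0,0,0,0,0,-0.02,0,0,0,0,0,0,-0.012,0,0,0,0,0,0,-0.006,0,0,0,0,0,0,0,0,0,0,0,0,0,0,0,0,0,0,0,0,0,0,0,0,0.05,0,0,0,0,0,0,0.05,0,0,0,0,0,0,0.05,0,0,0,0,0,0,0.05,0,0,0.03,0,0,0,0.05,0,0,0.03,0,0,0,0.05,0,0,0.03,0,0,0,0.05,0,0,0.03,0,0,0,0.05,0,-0.04,0.02,0,0,0,0.05,0,-0.04,0,0,0,0,0.05,0,-0.04,0,0,0,0,0.05,0,-0.04,0,0,0,0,0.05,0,-0.03,0,0,0,0,0.05]

```text
t: 36.45
eef_pos: [424.2, -34.8, 196.1]
orientation: [-3.14, 0.0, 1.313]
force: [0.2, 0.1, 0.2]
grip_width: 49.9
grasp_force: 0.0
```

```bash
cat >> h.py <<'E'
def blocks(c):
    p=camera(c); W=cloud(p); z=W[...,2]; px=p["pixels"].astype(int)
    a=(W[...,:2]-C)@TE; b=(W[...,:2]-C)@TN
    for nm,lo,hi in(("up",30,45),("lo",18,30)):
        m=(z>lo)&(z<hi)&(abs(a)<53)&(abs(b)<86)&(px.min(-1)>95)
        k,l,s,ce=cv2.connectedComponentsWithStats(m.astype(np.uint8),connectivity=4)
        for i in range(1,k):
            if s[i,4]<5: continue
            q=W[l==i]; r=cv2.minAreaRect(q[:,:2].astype(np.float32)); d=np.array(r[0])-C
            print(c,nm,s[i,4],"z%.0f"%np.median(q[:,2]),"xy",np.round(r[0],1),"size",np.round(r[1],1),"ang",round(r[2]),"x' %.0f y' %.0f"%(d@TE,d@TN))
    return p
E
python3 - <<'E'
from h import *
s=robot.sense();print(s["eef_pos"],s["orientation"])
q=blocks("top");p=blocks("side")
W=cloud(p); z=W[...,2]; d=np.hypot(W[...,0]-426,W[...,1]-157)
m=(z>60)&(z<95)&(d<50); print("grip",cv2.minAreaRect(W[m][:,:2].astype(np.float32)),z[m].max())
a=p["pixels"][195:235,250:310]; b=q["pixels"][185:225,245:305]; c=p["pixels"][270:330,290:350]
i1=np.hstack([a,b]); cv2.imwrite("pics/blk2.png",cv2.resize(i1[...,::-1],None,fx=6.5,fy=6.5,interpolation=cv2.INTER_CUBIC))
E
```

```text
[424.21067956 -34.83691705 196.05923155] [-3.13999631e+00  2.63982971e-04  1.31254055e+00]
top up 25 z38 xy [574.8 -93.2] size [12.5 17.3] ang 12 x' 16 y' -62
top up 43 z39 xy [561.4 -64.6] size [31.3 19.1] ang 11 x' -1 y' -35
top up 5 z32 xy [553.3 -97.9] size [10.   2.6] ang 25 x' -4 y' -69
top lo 7 z23 xy [585.7 -88.7] size [3.2 9.3] ang 3 x' 27 y' -56
top lo 25 z27 xy [558.2 -87.5] size [24.8 12.6] ang 66 x' -1 y' -59
top lo 12 z25 xy [ 554.7 -104.7] size [9.1 9.4] ang 2 x' -2 y' -76
top lo 12 z24 xy [546.4 -57.3] size [17.4 10.4] ang 37 x' -16 y' -30
side up 25 z37 xy [572.3 -96.5] size [11.8 18.7] ang 12 x' 14 y' -66
side up 27 z40 xy [550.9 -68.1] size [14.5 12.9] ang 61 x' -11 y' -40
side up 29 z37 xy [569.4 -63.1] size [18.3 12.7] ang 85 x' 7 y' -33
side lo 18 z24 xy [581.6 -90.4] size [10.5 14.7] ang 37 x' 23 y' -58
side lo 24 z27 xy [557.2 -93.4] size [27.6 12.1] ang 46 x' -1 y' -65
side lo 32 z23 xy [551.6 -62.5] size [14.1 22. ] ang 79 x' -11 y' -35
grip ((422.41156005859375, 156.2197723388672), (45.298038482666016, 14.17845344543457), 76.17790222167969) 90.4694470062667
```

View pics/blk2.png

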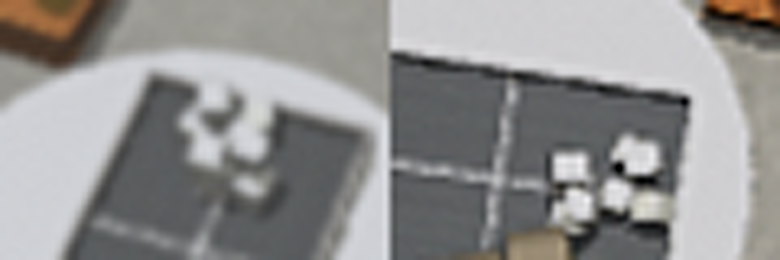

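servo_tool:
  steps: [0.0124,-0.0032,-0.008,0,0,-0.131,0.028,0.0124,-0.0032,-0.008,0,0,-0.131,0.028,0.0124,-0.0032,-0.008,0,0,-0.131,0.028,0.0124,-0.0032,-0.008,0,0,-0.131,0.028,0.0124,-0.0032,-0.008,0,0,-0.131,0.028,0.0124,-0.0032,-0.008,0,0,-0.131,0.028,0.0124,-0.0032,-0.008,0,0,-0.131,0.028,0.0124,-0.0032,-0.008,0,0,-0.131,0.028,0.0124,-0.0032,-0.008,0,0,-0.131,0.028,0.0124,-0.0032,-0.008,0,0,-0.131,0.028,0,0,0,0,0,0,0.028,0,0,0,0,0,0,0.028]
  squeeze: 20

```text
t: 37.75
eef_pos: [548.2, -63.6, 115.6]
orientation: [-3.14, 0.001, 0.009]
force: [-0.0, -0.1, -0.0]
grip_width: 28.1
grasp_force: 0.0
```

```bash
python3 - <<'E'
from h import *
s=robot.sense();print(s["eef_pos"],s["orientation"])
p=blocks("side")
E
```

```text
[548.17774953 -63.55888983 115.64687671] [-3.13963192e+00  9.35015087e-04  8.52580228e-03]
side up 27 z37 xy [572.  -95.1] size [11.8 19.8] ang 12 x' 14 y' -64
side up 29 z41 xy [551.1 -71.9] size [14.5 24.9] ang 10 x' -10 y' -44
side up 29 z37 xy [569.7 -62.7] size [14.3 18.3] ang 11 x' 7 y' -33
side lo 27 z25 xy [ 553.  -100.4] size [27.7 14.2] ang 70 x' -4 y' -72
side lo 17 z24 xy [581.  -89.4] size [ 9.4 13.9] ang 37 x' 22 y' -58
side lo 5 z29 xy [562.4 -80.7] size [2.3 4.8] ang 49 x' 2 y' -51
side lo 30 z24 xy [551.5 -64.1] size [15.7 22. ] ang 67 x' -10 y' -36
```

servo_tool:
  steps: [0,-0.003,-0.03,0,0,0,0.028,0,0,-0.03,0,0,0,0.028,0,0,-0.018,0,0,0,0.028,0,0,-0.007,0,0,0,0.028,0,0,0,0,0,0,0.028,0,0,0,0,0,0,0,0,0,0,0,0,0,0,0,0,0,0,0,0,0,0,0,0.01,0,0,0,0,0,0,0.03,0,0,0,0,0,0,0.03,0,0,0,0]

```text
t: 38.9
eef_pos: [548.3, -67.5, 102.1]
orientation: [-3.14, 0.001, 0.004]
force: [0.8, 0.4, 0.4]
grip_width: 13.4
grasp_force: 22.6
```

```bash
python3 - <<'E'
from h import *
s=robot.sense();print(s["eef_pos"],s["grip_width"])
p=blocks("side")
E
```

```text
[548.26622367 -67.49846871 102.05295646] 13.386223128517248
side up 26 z37 xy [572.5 -97.4] size [11.8 18.5] ang 12 x' 15 y' -67
side up 5 z32 xy [550.5 -99.5] size [9.  1.4] ang 4 x' -7 y' -71
side up 28 z37 xy [569.2 -63.5] size [17.2 13.4] ang 87 x' 7 y' -33
side lo 37 z26 xy [556.3 -90.3] size [26.9 13.4] ang 73 x' -2 y' -62
side lo 17 z24 xy [581.  -89.4] size [ 9.9 12.4] ang 42 x' 22 y' -58
side lo 33 z23 xy [551.  -64.3] size [15.4 21.9] ang 66 x' -11 y' -36
```

servo_tool:
  steps: [0,0.02,0,0,0,0,0,0,0.03,0,0,0,0,0,-0.0015,0.03,0,0,0,0,0,0,0.001,-0.03,0,0,0,0,0,0,-0.03,0,0,0,0,0,0,-0.018,0,0,0,0,0,0,-0.006,0,0,0,0,0,0,0,0,0,0,0,0,0,0,0,0,0,0,0,0,0,0,0,0,0.03,0,0,0,0,0,0,0.03,0,0,0,0,0,0,0.03,0,0,0.03,0,0,0,0.03,0,0,0.03,0,0,0,0.03,0,0,0.03,0,0,0,0.03]

```text
t: 40.45
eef_pos: [547.0, 13.4, 107.9]
orientation: [-3.14, 0.0, 0.004]
force: [0.7, 0.8, -0.1]
grip_width: 30.0
grasp_force: 0.0
```

```bash
python3 - <<'E'
from h import *
s=robot.sense();print(s["eef_pos"],s["joint_pos"])
p=blocks("side"); p=blocks("top")
E
```

```text
[546.96268499  13.41368899 107.8626778 ] [-0.24679112  0.57231236  0.1731621   2.12029846 -0.21371728  0.46519326
 -1.47639129]
side lo 14 z23 xy [544.9 -61.5] size [16.5  7.6] ang 72 x' -17 y' -34
side lo 25 z26 xy [549.2  14.8] size [11.1 15. ] ang 12 x' -23 y' 42
top up 25 z38 xy [574.5 -93.3] size [12.4 16.8] ang 16 x' 16 y' -62
top up 19 z37 xy [570. -60.] size [10.7 12.2] ang 2 x' 7 y' -30
top lo 7 z22 xy [585.6 -88.6] size [3.7 9.3] ang 5 x' 26 y' -56
top lo 39 z27 xy [556.1 -92.4] size [35.7 14. ] ang 73 x' -2 y' -64
top lo 26 z25 xy [548.5 -60.3] size [17.8 12.3] ang 77 x' -14 y' -33
```

servo_tool:
  steps: [0.00205,-0.00685,0,0,0,0.134,0.028,0.00205,-0.00685,0,0,0,0.134,0.028,0.00205,-0.00685,0,0,0,0.134,0.028,0.00205,-0.00685,0,0,0,0.134,0.028,0.00205,-0.00685,0,0,0,0.134,0.028,0.00205,-0.00685,0,0,0,0.134,0.028,0.00205,-0.00685,0,0,0,0.134,0.028,0.00205,-0.00685,0,0,0,0.134,0.028,0.00205,-0.00685,0,0,0,0.134,0.028,0.00205,-0.00685,0,0,0,0.134,0.028,0.00205,-0.00685,0,0,0,0.134,0.028,0,0,0,0,0,0,0.028,0,0,0,0,0,0,0.028]

```text
t: 41.85
eef_pos: [569.4, -61.8, 106.4]
orientation: [-3.139, -0.001, 1.473]
force: [0.2, -0.2, 0.2]
grip_width: 28.0
grasp_force: 0.0
```

```bash
python3 - <<'E'
from h import *
s=robot.sense();print(s["eef_pos"],s["orientation"])
p=blocks("side")
E
```

```text
[569.44928233 -61.80007057 106.43057365] [-3.13902925e+00 -8.49576607e-04  1.47341788e+00]
side up 26 z37 xy [572.2 -96.1] size [11.8 18. ] ang 12 x' 14 y' -65
side up 29 z37 xy [569.6 -62. ] size [14.4 16.6] ang 12 x' 7 y' -32
side lo 18 z23 xy [581.2 -90.5] size [10.8 15.2] ang 40 x' 22 y' -59
side lo 38 z26 xy [555.5 -89.9] size [24.  13.7] ang 74 x' -3 y' -61
side lo 6 z24 xy [560.6 -66. ] size [6.2 4.1] ang 57 x' -1 y' -37
side lo 24 z24 xy [546.9 -62.7] size [17.3 12.2] ang 64 x' -15 y' -35
side lo 24 z26 xy [549.4  14. ] size [11.1 14.3] ang 12 x' -22 y' 41
```

servo_tool:
  steps: [0,0.002,-0.03,0,0,0,0.028,0,0,-0.03,0,0,0,0.028,0,0,-0.012,0,0,0,0.028,0,0,-0.006,0,0,0,0.028,0,0,0,0,0,0,0.028,0,0,0,0,0,0,0,0,0,0,0,0,0,0,0,0,0,0,0,0,0,0,0,0.01,0,0,0,0,0,0,0.03,0,0,0,0,0,0,0.03,0,0,0,0,0.009,0.022,0,0,0,0,0,0.009,0.022,0,0,0,0,0,0.009,0.022,0,0,0,0,0,0,0,0,0,0,0,0]

```text
t: 43.4
eef_pos: [598.3, 10.1, 100.2]
orientation: [3.141, -0.003, 1.482]
force: [-0.4, 0.2, -0.9]
grip_width: 13.2
grasp_force: 23.2
```

```bash
python3 - <<'E'
from h import *
s=robot.sense();print(s["eef_pos"],s["grip_width"])
p=blocks("side")
E
```

```text
[598.29389951  10.10167037 100.17041505] 13.21982968797752
side up 6 z31 xy [ 555.1 -101.1] size [6.3 4.2] ang 4 x' -2 y' -72
side lo 38 z26 xy [555.5 -90.8] size [26.8 13. ] ang 74 x' -3 y' -62
side lo 55 z23 xy [558.3 -64.4] size [18.8 38.1] ang 87 x' -4 y' -36
side lo 23 z27 xy [549.3  14.7] size [11.1 15.1] ang 12 x' -23 y' 42
```

servo_tool:
  steps: [0,0,-0.03,0,0,0,0,0,0,-0.03,0,0,0,0,0,0,-0.017,0,0,0,0,0,0,-0.006,0,0,0,0,0,0,0,0,0,0,0,0,0,0,0,0,0,0,0,0,0,0,0,0,0.03,0,0,0,0,0,0,0.03,0,0,0,0,0,0,0.03,0,0,0.03,0,0,0,0.03,0,0,0.03,0,0,0,0.03,0,0,0.03,0,0,0,0.03]

```text
t: 44.65
eef_pos: [596.5, 6.2, 106.8]
orientation: [-3.139, -0.0, 1.478]
force: [0.2, -0.8, -0.9]
grip_width: 29.9
grasp_force: 0.0
```

servo_tool:
  steps: [-0.0023,-0.0097,0,0,0,-0.134,0.032,-0.0023,-0.0097,0,0,0,-0.134,0.032,-0.0023,-0.0097,0,0,0,-0.134,0.032,-0.0023,-0.0097,0,0,0,-0.134,0.032,-0.0023,-0.0097,0,0,0,-0.134,0.032,-0.0023,-0.0097,0,0,0,-0.134,0.032,-0.0023,-0.0097,0,0,0,-0.134,0.032,-0.0023,-0.0097,0,0,0,-0.134,0.032,-0.0023,-0.0097,0,0,0,-0.134,0.032,-0.0023,-0.0097,0,0,0,-0.134,0.032,-0.0023,-0.0097,0,0,0,-0.134,0.032,0,0,0,0,0,0,0.032,0,0,0,0,0,0,0.032]

```text
t: 45.95
eef_pos: [571.6, -100.1, 106.0]
orientation: [-3.14, -0.0, 0.008]
force: [0.0, 0.1, 0.1]
grip_width: 32.2
grasp_force: 0.0
```

```bash
python3 - <<'E'
from h import *
s=robot.sense();print(s["eef_pos"],s["orientation"])
p=blocks("side")
E
```

```text
[ 571.60156238 -100.12972708  105.96817475] [-3.13965122e+00 -3.61551882e-04  7.71749599e-03]
side up 26 z36 xy [572.4 -97. ] size [11.8 20. ] ang 12 x' 14 y' -66
side lo 42 z26 xy [555.7 -91. ] size [27.8 13.1] ang 73 x' -3 y' -62
side lo 20 z23 xy [581.2 -89.3] size [11.1 16.1] ang 37 x' 22 y' -57
side lo 54 z23 xy [558.6 -63.2] size [15.1 37. ] ang 81 x' -4 y' -34
side lo 28 z23 xy [593.5   2.4] size [17.3 13.8] ang 85 x' 23 y' 35
side lo 24 z26 xy [549.4  14.3] size [11.  14.8] ang 12 x' -23 y' 41
```

servo_tool:
  steps: [0.0035,0.0045,-0.02,0,0,0.1,0.032,0,0,-0.03,0,0,0.1,0.032,0,0,-0.02,0,0,0,0.032,0,0,-0.0075,0,0,0,0.032,0,0,0,0,0,0,0.032,0,0,0,0,0,0,0,0,0,0,0,0,0,0,0,0,0,0,0,0,0,0,0,0.01,0,0,0,0,0,0,0.03,0,0,0,0,0,0,0.03,0,0,0,0,0.01,0.026,0,0,0,0,0,0.01,0.026,0,0,0,0,0,0,0,0,0,0,0,0]

```text
t: 47.4
eef_pos: [596.8, -39.5, 99.7]
orientation: [-3.138, -0.003, 0.209]
force: [-0.9, 0.9, 0.1]
grip_width: 16.0
grasp_force: 21.8
```

```bash
python3 - <<'E'
from h import *
s=robot.sense();print(s["eef_pos"],s["grip_width"])
p=blocks("side")
E
```

```text
[596.79292413 -39.48188859  99.74389451] 15.959913162766941
side lo 38 z26 xy [554.4 -96.7] size [37.  13.3] ang 70 x' -3 y' -68
side lo 26 z23 xy [578.7 -91.5] size [17.3 13.9] ang 65 x' 20 y' -60
side lo 25 z24 xy [566.7 -64.9] size [18.  11.8] ang 32 x' 5 y' -35
side lo 21 z24 xy [547.5 -63.2] size [17.3 12.5] ang 66 x' -15 y' -36
side lo 28 z23 xy [593.9   2. ] size [19.4 12.8] ang 83 x' 23 y' 35
side lo 24 z27 xy [549.4  14.3] size [11.1 16.5] ang 11 x' -23 y' 41
```

Held; place it, move clear to the right, then look.

servo_tool:
  steps: [0,0,-0.03,0,0,0,0,0,0,-0.03,0,0,0,0,0,0,-0.017,0,0,0,0,0,0,-0.0055,0,0,0,0,0,0,0,0,0,0,0,0,0,0,0,0,0,0,0,0,0,0,0,0,0.03,0,0,0,0,0,0,0.03,0,0,0,0,0,0,0.03,0,0,0.03,0,0,0,0.03,0,0,0.03,0,0,0,0.03,0,0,0.03,0,0,0,0.03,-0.02,-0.035,0.03,0,0,0,0.03,-0.02,-0.04,0.03,0,0,0,0.03,-0.02,-0.04,0,0,0,0,0.03,-0.02,-0.04,0,0,0,0,0.03,-0.02,-0.04,0,0,0,0,0.03,-0.02,-0.04,0,0,0,0,0.03,0,0,0,0,0,0,0.03]

```text
t: 49.35
eef_pos: [472.7, -282.4, 164.1]
orientation: [3.141, 0.001, 0.195]
force: [-0.3, 1.1, -0.1]
grip_width: 30.0
grasp_force: 0.0
```

```bash
python3 - <<'E'
from h import *
s=robot.sense();print(s["eef_pos"],s["orientation"])
p=blocks("side"); q=blocks("top")
W=cloud(p);z=W[...,2]; g=(abs((W[...,:2]-C)@TE)<50)&((W[...,:2]-C)@TN<-50)&((W[...,:2]-C)@TN>-84)&(z>16)
print(np.round(np.c_[W[g],((W[g][:,:2]-C)@TE),((W[g][:,:2]-C)@TN)][::3]).astype(int).tolist())
i1=np.hstack([p["pixels"][192:262,245:325],q["pixels"][180:250,225:305]]); cv2.imwrite("pics/blk3.png",cv2.resize(i1[...,::-1],None,fx=5,fy=5,interpolation=cv2.INTER_CUBIC))
E
```

```text
[ 472.68757222 -282.35447196  164.08154483] [3.14076590e+00 1.22630758e-03 1.94562929e-01]
side lo 41 z27 xy [554.6 -91.3] size [28.1 13.6] ang 75 x' -4 y' -63
side lo 26 z24 xy [578.2 -92.8] size [17.9 13.7] ang 68 x' 20 y' -61
side lo 53 z23 xy [558.1 -64.2] size [18.  38.2] ang 86 x' -4 y' -35
side lo 28 z23 xy [593.5 -43.6] size [11.5 19. ] ang 12 x' 29 y' -11
side lo 27 z23 xy [593.1   3. ] size [16.4 13.1] ang 85 x' 22 y' 36
side lo 25 z26 xy [549.3  14.8] size [11.  14.2] ang 12 x' -23 y' 42
top lo 19 z24 xy [595.9   5.5] size [10.3 12.5] ang 1 x' 25 y' 38
top lo 24 z24 xy [594.9 -39.7] size [13.2 15.5] ang 5 x' 29 y' -6
top lo 25 z24 xy [580.5 -90. ] size [16.3 13.4] ang 64 x' 22 y' -58
top lo 24 z24 xy [568.8 -62.3] size [16.6 12.7] ang 43 x' 6 y' -32
top lo 26 z26 xy [557.8 -87.4] size [24.8 13.6] ang 68 x' -1 y' -59
top lo 19 z25 xy [550.4  16.5] size [12.5 12.7] ang 88 x' -22 y' 44
top lo 13 z25 xy [ 552.9 -105.4] size [13.3 12.5] ang 70 x' -4 y' -77
top lo 24 z24 xy [549.1 -60.7] size [16.3 12.2] ang 72 x' -13 y' -33
[[585, -115, 20, 29, -82], [558, -102, 32, 1, -73], [582, -99, 24, 24, -67], [555, -101, 28, -2, -73], [546, -101, 31, -11, -73], [578, -98, 22, 21, -66], [560, -97, 28, 2, -67], [552, -101, 25, -5, -73], [544, -109, 18, -12, -82], [583, -91, 24, 24, -59], [574, -93, 24, 16, -62], [557, -97, 23, -1, -68], [548, -96, 27, -10, -68], [585, -86, 25, 25, -54], [576, -88, 25, 17, -56], [562, -89, 28, 3, -59], [553, -93, 24, -5, -65], [546, -102, 17, -11, -74], [579, -86, 22, 19, -54], [564, -84, 28, 4, -54], [555, -88, 25, -3, -60], [585, -85, 17, 25, -53], [575, -82, 23, 15, -51], [557, -83, 27, -2, -54], [575, -84, 16, 16, -53], [551, -80, 26, -9, -52], [557, -80, 21, -3, -52], [553, -79, 19, -7, -50]]
```

View pics/blk3.png

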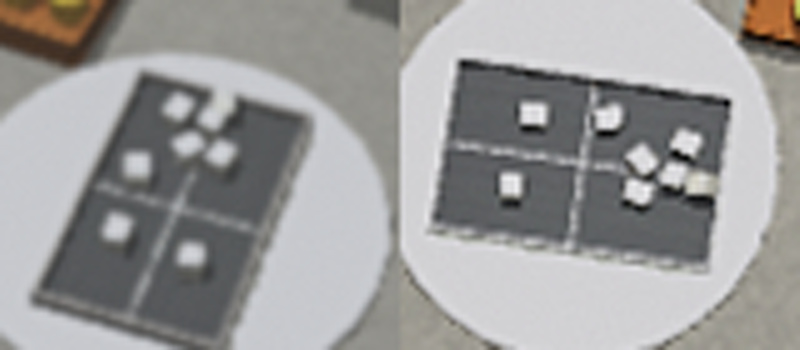

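servo_tool:
  steps: [0.008,0.0177,-0.006,0,0,0.125,0.028,0.008,0.0177,-0.006,0,0,0.125,0.028,0.008,0.0177,-0.006,0,0,0.125,0.028,0.008,0.0177,-0.006,0,0,0.125,0.028,0.008,0.0177,-0.006,0,0,0.125,0.028,0.008,0.0177,-0.006,0,0,0.125,0.028,0.008,0.0177,-0.006,0,0,0.125,0.028,0.008,0.0177,-0.006,0,0,0.125,0.028,0.008,0.0177,-0.006,0,0,0.125,0.028,0.008,0.0177,-0.006,0,0,0.125,0.028,0,0,0,0,0,0,0.028,0,0,0,0,0,0,0.028]

```text
t: 50.65
eef_pos: [556.5, -97.6, 103.5]
orientation: [-3.139, -0.001, 1.454]
force: [0.2, -0.4, -0.4]
grip_width: 27.8
grasp_force: 0.0
```

servo_tool:
  steps: [-0.004,-0.0075,-0.02,0,0,0,0.028,0,0,-0.03,0,0,0,0.028,0,0,-0.02,0,0,0,0.028,0,0,-0.0075,0,0,0,0.028,0,0,0,0,0,0,0.028,0,0,0,0,0,0,0,0,0,0,0,0,0,0,0,0,0,0,0,0,0,0,0,0.01,0,0,0,0,0,0,0.03,0,0,0,0,0,0,0.03,0,0,0,0,0,0,0,0,0,0,0]

```text
t: 51.85
eef_pos: [554.4, -106.9, 100.3]
orientation: [3.137, -0.0, 1.453]
force: [-0.1, -0.2, 0.1]
grip_width: 11.7
grasp_force: 19.5
```

```bash
python3 - <<'E'
from h import *
s=robot.sense();print(s["eef_pos"],s["grip_width"])
p=blocks("side");W=cloud(p);e=s["eef_pos"];m=(np.hypot(W[...,0]-e[0],W[...,1]-e[1])<25)&(W[...,2]<e[2]+15)&(W[...,2]>50)&(p["pixels"].min(-1)>110);print(np.round(W[m]-e)[::2].astype(int).tolist())
E
```

```text
[ 554.43160115 -106.86960282  100.31381415] 11.69703353485213
side lo 26 z23 xy [579.5 -92.3] size [16.5 14.8] ang 67 x' 21 y' -61
side lo 22 z26 xy [557.4 -83. ] size [11.7 17.7] ang 11 x' -2 y' -54
side lo 57 z23 xy [559.1 -63.3] size [22.4 35.7] ang 67 x' -3 y' -34
side lo 27 z23 xy [593.3 -42.8] size [11.6 17.3] ang 13 x' 28 y' -10
side lo 29 z22 xy [593.7   1.9] size [17.8 13.2] ang 84 x' 23 y' 35
side lo 24 z26 xy [549.2  14.9] size [11.1 16.6] ang 12 x' -23 y' 42
[[3, -10, 1], [3, 4, 3], [-3, 4, 4], [5, 7, 1], [-1, 8, 4], [5, 8, -1], [-1, 8, 0], [4, 13, 0], [-1, 12, 0], [-7, 10, -1], [4, 13, -4], [-2, 14, -1], [-7, 12, -3], [-7, 12, -7]]
```

servo_tool:
  steps: [0.0034,0.0238,0,0,0,0,0,0.0034,0.0238,0,0,0,0,0,0.0034,0.0238,0,0,0,0,0,0.0034,0.0238,0,0,0,0,0,0.0034,0.0238,0,0,0,0,0,0.0034,0.0238,0,0,0,0,0,0,0,-0.03,0,0,0,0,0,0,-0.03,0,0,0,0,0,0,-0.015,0,0,0,0,0,0,-0.006,0,0,0,0,0,0,0,0,0,0,0,0,0,0,0,0,0,0.03,0,0,0,0,0,0,0.03,0,0,0,0,0,0,0.03,0,0,0.03,0,0,0,0.03,0,0,0.03,0,0,0,0.03,0,0,0.03,0,0,0,0.03,-0.04,-0.02,0.03,0,0,0,0.03,-0.04,-0.04,0,0,0,0,0.03,-0.04,-0.04,0,0,0,0,0.03]

```text
t: 53.9
eef_pos: [464.1, -53.5, 133.7]
orientation: [-3.141, -0.0, 1.455]
force: [-0.1, -1.3, -0.7]
grip_width: 29.7
grasp_force: 0.0
```

```bash
python3 - <<'E'
from h import *
s=robot.sense();print(s["eef_pos"],s["grip_width"],s["orientation"])
p=blocks("side")
W=cloud(p);z=W[...,2]; b=(W[...,:2]-C)@TN; g=(abs((W[...,:2]-C)@TE)<50)&(b>55)&(b<82)&(z>16)
print(np.round(W[g]).astype(int).tolist())
q=camera("top")
i1=np.hstack([p["pixels"][192:262,245:325],q["pixels"][180:250,225:305]]); cv2.imwrite("pics/blk4.png",cv2.resize(i1[...,::-1],None,fx=5,fy=5,interpolation=cv2.INTER_CUBIC))
W=cloud(q);z=W[...,2]
for n,(x0,y0) in dict(L=(411,-292),S=(472,405)).items():
    m=(z>45)&(z<75)&(np.hypot(W[...,0]-x0,W[...,1]-y0)<60); m2=(z>25)&(z<42)&(np.hypot(W[...,0]-x0,W[...,1]-y0)<140)
    for k in(m,m2):
        if k.sum()>5: print(n,k.sum(),cv2.minAreaRect(W[k][:,:2].astype(np.float32)),np.median(z[k]))
E
```

```text
[464.06551509 -53.48714173 133.68541313] 29.725592843682673 [-3.14144387e+00 -2.82134316e-04  1.45532694e+00]
side lo 26 z23 xy [579.1 -91.7] size [16.  14.3] ang 77 x' 20 y' -60
side lo 23 z26 xy [557.8 -84.8] size [11.7 13.9] ang 11 x' -2 y' -56
side lo 27 z23 xy [566.4 -65.3] size [18.9 14.1] ang 39 x' 4 y' -36
side lo 26 z23 xy [547.2 -61.5] size [15.9 13.9] ang 67 x' -15 y' -34
side lo 27 z23 xy [593.4 -43.3] size [11.5 18.5] ang 13 x' 28 y' -10
side lo 29 z23 xy [593.6   1.9] size [18.7 12.6] ang 81 x' 23 y' 35
side lo 25 z26 xy [549.4  14.2] size [11.1 14.3] ang 12 x' -23 y' 41
side lo 28 z26 xy [570.6  34.8] size [13.8 13.4] ang 81 x' -4 y' 64
[[575, 27, 26], [577, 31, 27], [574, 32, 28], [571, 31, 28], [568, 30, 27], [566, 30, 28], [576, 33, 25], [573, 35, 29], [571, 33, 26], [568, 32, 25], [565, 33, 28], [563, 29, 23], [578, 38, 26], [575, 38, 26], [573, 37, 26], [570, 37, 27], [567, 35, 25], [564, 36, 27], [563, 28, 17], [578, 40, 24], [575, 39, 24], [571, 42, 28], [569, 40, 26], [567, 38, 25], [564, 37, 24], [577, 42, 22], [575, 40, 20], [572, 41, 23], [569, 41, 24], [566, 42, 25], [564, 36, 18], [574, 41, 18], [572, 41, 18], [569, 39, 16], [566, 41, 20]]
L 60 ((410.9058837890625, -291.9399719238281), (39.11393356323242, 11.70407772064209), 75.46996307373047) 60.561313561635416
L 2860 ((411.0805358886719, -292.7747802734375), (199.5943145751953, 132.1063232421875), 77.60070037841797) 34.725535821207814
S 68 ((471.619384765625, 407.66925048828125), (12.12516975402832, 40.96120834350586), 11.257125854492188) 59.19800987203553
S 2848 ((471.79779052734375, 409.11053466796875), (163.56246948242188, 165.8962860107422), 11.541940689086914) 35.25012535206429
```

```bash
python3 - <<'E'
from h import *
q=camera("top"); p=camera("side"); print("cross top",ray(q,261.6,211.8,9))
for n,P in(("top",q),("side",p)):
    W=cloud(P);z=W[...,2];px=P["pixels"].astype(int)
    m=(z>4)&(z<20)&(px.max(-1)<115)&(np.hypot(W[...,0]-568,W[...,1]+26)<108); m=cv2.morphologyEx(m.astype(np.uint8),cv2.MORPH_OPEN,np.ones((3,3)))>0
    w=W[m]; print(n,"tray",len(w),cv2.minAreaRect(w[:,:2].astype(np.float32)))
    d=np.hypot(W[...,0]-411,W[...,1]+293)
    for k in((z>48)&(z<70)&(d<50),(z>28)&(z<42)&(d<125)): 
        w=W[k]; print(n,"cover",len(w),cv2.minAreaRect(w[:,:2].astype(np.float32)))
    for nm in("tray_long_floor","cover_long_grip"):
        for r in models.pinpoint(P,nm)[:1]: print(n,nm,np.round(r["xyz"],1),r["confidence"])
E
```

```text
cross top [569.82468474 -27.40004025   9.        ]
top tray 685 ((570.7213134765625, -26.034683227539062), (169.7213897705078, 100.95068359375), 83.16111755371094)
top cover 59 ((410.736083984375, -291.91375732421875), (39.43581771850586, 11.521398544311523), 76.82473754882812)
top cover 2850 ((411.1841735839844, -292.5815124511719), (198.6958465576172, 132.1892547607422), 77.61736297607422)
top tray_long_floor [570.7 -29.2  11.3] 0.73
top cover_long_grip [ 408.5 -293.5   47.7] 0.97
side tray 1224 ((568.0347290039062, -33.52063751220703), (167.8291473388672, 102.7395248413086), 82.52164459228516)
side cover 48 ((409.6177978515625, -293.8874206542969), (42.61040496826172, 12.229169845581055), 77.29586791992188)
side cover 865 ((403.6336975097656, -294.80731201171875), (203.2574462890625, 120.69141387939453), 77.221923828125)
side tray_long_floor [566.9 -31.2   9. ] 0.87
side cover_long_grip [ 407.3 -294.8   51.8] 0.76
```

servo_tool:
  steps: [-0.005,-0.022,0.005,0,0,0,0.04,-0.005,-0.024,0.005,0,0,0,0.04,-0.005,-0.024,0.005,0,0,0,0.04,-0.005,-0.024,0.005,0,0,0,0.04,-0.005,-0.024,0,0,0,-0.02,0.04,-0.005,-0.024,0,0,0,-0.02,0.04,-0.005,-0.024,0,0,0,-0.02,0.04,-0.005,-0.024,0,0,0,-0.02,0.04,-0.005,-0.024,0,0,0,-0.02,0.04,-0.005,-0.024,0,0,0,0,0.04,0,0,0,0,0,0,0.04,0,0,0,0,0,0,0.04]
  squeeze: 60

```text
t: 55.5
eef_pos: [415.7, -290.7, 152.6]
orientation: [-3.14, -0.001, 1.354]
force: [-0.1, -0.0, -0.5]
grip_width: 39.6
grasp_force: 0.0
```

servo_tool:
  steps: [-0.0055,-0.003,-0.03,0,0,0,0.04,0,0,-0.03,0,0,0,0.04,0,0,-0.03,0,0,0,0.04,0,0,-0.015,0,0,0,0.04,0,0,-0.01,0,0,0,0.04,0,0,0,0,0,0,0.04,0,0,0,0,0,0,0,0,0,0,0,0,0,0,0,0,0,0,0,0,0,0,0,0,0,0,0,0,0,0,0,0,0,0,0]

```text
t: 56.6
eef_pos: [410.3, -294.1, 39.0]
orientation: [3.141, 0.0, 1.354]
force: [0.3, 0.8, 7.7]
grip_width: 10.5
grasp_force: 59.9
```

servo_tool:
  steps: [0,0,0.01,0,0,0,0,0,0,0.02,0,0,0,0,0,0,0.03,0,0,0,0,0,0,0.02,0,0,0,0,0.0158,0.0265,0,0,0,0.009,0,0.0158,0.0265,0,0,0,0.009,0,0.0158,0.0265,0,0,0,0.009,0,0.0158,0.0265,0,0,0,0.009,0,0.0158,0.0265,0,0,0,0.009,0,0.0158,0.0265,0,0,0,0.009,0,0.0158,0.0265,0,0,0,0.009,0,0.0158,0.0265,0,0,0,0.009,0,0.0158,0.0265,0,0,0,0.009,0,0.0158,0.0265,0,0,0,0.009,0,0,0,0,0,0,0,0,0,0,0,0,0,0,0,0,0,0,0,0,0,0]

```text
t: 58.3
eef_pos: [566.8, -30.2, 118.2]
orientation: [-3.139, 0.001, 1.443]
force: [-0.6, -0.1, -2.3]
grip_width: 11.0
grasp_force: 58.8
```

```bash
python3 - <<'E'
from h import *
s=robot.sense();print(s["eef_pos"],s["grip_width"],s["orientation"])
for n in("top","side"):
    P=camera(n);W=cloud(P);z=W[...,2]
    d=np.hypot(W[...,0]-568,W[...,1]+30); k=(z>98)&(z<122)&(d<125)&(P["pixels"].min(-1)>110)
    w=W[k]; print(n,"cover",len(w),cv2.minAreaRect(w[:,:2].astype(np.float32)),w.min(0),w.max(0))
E
```

```text
[566.77266253 -30.17847728 118.18059951] 11.032265962739544 [-3.13906645e+00  5.89903633e-04  1.44253305e+00]
top cover 616 ((565.581787109375, -27.318145751953125), (98.4200210571289, 219.8015594482422), 6.657524585723877) [ 508.4430385  -132.19985262  106.24874392] [622.72144946  77.33794785 121.09380136]
side cover 2058 ((564.2578735351562, -32.03919982910156), (202.44386291503906, 132.55165100097656), 82.54847717285156) [ 486.43321086 -126.37737782   99.70998521] [641.14069759  75.60695163 119.25242857]
```

servo_tool:
  steps: [0.002,0.0005,-0.02,0,0,0,0,0,0,-0.02,0,0,0,0,0,0,-0.015,0,0,0,0,0,0,-0.005,0,0,0,0,0,0,-0.004,0,0,0,0,0,0,-0.004,0,0,0,0,0,0,-0.003,0,0,0,0,0,0,0,0,0,0,0,0,0,0,0,0,0,0]

```text
t: 59.3
eef_pos: [569.8, -28.5, 47.2]
orientation: [-3.14, -0.0, 1.444]
force: [0.4, -0.1, -2.2]
grip_width: 10.8
grasp_force: 58.7
```

servo_tool:
  steps: [0,0,-0.002,0,0,0,0,0,0,0,0,0,0,0,0,0,0,0,0,0,0.025,0,0,0,0,0,0,0.025,0,0,0,0,0,0,0.04,0,0,0,0,0,0,0.04,0,0,0.02,0,0,0,0.04,0,0,0.03,0,0,0,0.04,0,0,0.03,0,0,0,0.04,-0.03,-0.04,0.03,0,0,0,0.04,-0.03,-0.04,0,0,0,0,0.04,-0.03,-0.04,0,0,0,0,0.04,-0.03,-0.04,0,0,0,0,0.04,-0.03,-0.04,0,0,0,0,0.04,0,0,0,0,0,0,0.04]

```text
t: 60.8
eef_pos: [418.5, -228.4, 150.5]
orientation: [-3.136, 0.002, 1.434]
force: [0.2, -0.9, -0.8]
grip_width: 39.8
grasp_force: 0.0
```

```bash
python3 - <<'E'
from h import *
s=robot.sense();print(s["t"],s["eef_pos"])
for n in("top","side"):
    P=camera(n);W=cloud(P);z=W[...,2]
    d=np.hypot(W[...,0]-568,W[...,1]+30)
    for nm,k in(("top",(z>32)&(z<48)&(d<130)&(P["pixels"].min(-1)>110)),("bar",(z>52)&(z<75)&(d<40))):
        w=W[k]; print(n,nm,len(w),cv2.minAreaRect(w[:,:2].astype(np.float32)),"zmed",np.median(w[:,2]))
    if nm and n=="top":
        k=(z>32)&(z<48)&(d<130); w=W[k]; A=np.c_[w[:,:2],np.ones(len(w))]; print("tilt",np.linalg.lstsq(A,w[:,2],rcond=None)[0][:2])
    w=(abs(W[...,0]-423)<90)&(abs(W[...,1]-160)<80)&(z>60)&(z<95)
    if w.sum()>4: print(n,"shaker grip",cv2.minAreaRect(W[w][:,:2].astype(np.float32)),W[w][:,2].max())
    if n=="side": save(P,"end"); 
    for q in("bottle","punch","beaker","mat_top"):
        for r in models.pinpoint(P,q)[:1]: print(n,q,np.round(r["xyz"]))
knobs("top",678,-203,4)
E
```

```text
60.8 [ 418.47471411 -228.41008623  150.52348602]
top top 2711 ((568.6087036132812, -26.38018035888672), (197.99305725097656, 132.614990234375), 82.82759857177734) zmed 41.07925068876557
top bar 64 ((568.4163208007812, -26.850412368774414), (39.204345703125, 13.0264892578125), 81.3589096069336) zmed 66.37267342113603
tilt [-0.00014698  0.00066555]
top shaker grip ((423.1173095703125, 157.87144470214844), (44.06267166137695, 13.70164966583252), 75.52845764160156) 92.71421704144655
top bottle [732. 279.   2.]
top punch [783.  88.   2.]
top beaker [ 623. -474.    1.]
top mat_top [423. 160.   1.]
side top 2567 ((566.8257446289062, -30.27197265625), (201.51803588867188, 132.47767639160156), 82.55303192138672) zmed 40.681604710501574
side bar 75 ((566.5667114257812, -29.298051834106445), (42.09855651855469, 11.922085762023926), 81.9290542602539) zmed 65.58451238257658
side shaker grip ((422.2911682128906, 155.9189453125), (46.19099807739258, 14.331774711608887), 76.3883285522461) 91.42475223123074
side bottle [732. 282.  -0.]
side punch [783.  86.   4.]
side beaker [ 626. -470.   -2.]
top 26 [310. 169.] all [ 702.9 -173.1   37.9] top [ 700.9 -173.4   44.7] 13
top 7 [328. 167.] all [ 713.9 -230.3   28.8] top None 0
top 8 [336. 168.] all [ 708.1 -256.7   29.3] top None 0
top 24 [329. 173.] all [ 691.5 -235.    37.2] top [ 691.  -233.4   44.5] 13
top 26 [307. 181.] all [ 663.6 -165.8   36.8] top [ 666.3 -166.1   43.7] 15
top 23 [327. 185.] all [ 655.7 -228.5   37.5] top [ 655.2 -224.7   43.9] 11
```

View pics/end.png

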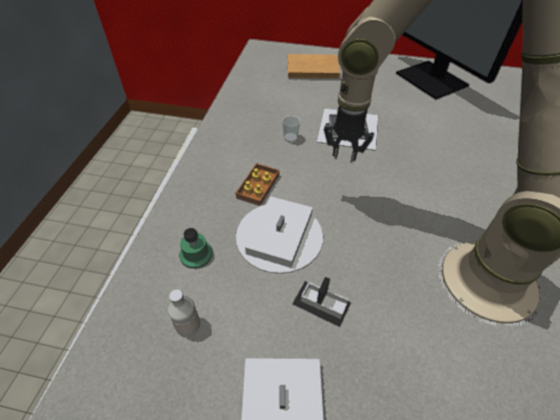

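The side picture shows the cover flat on the round plate (280,232), the weights in the box (258,183), the empty shaker on its mat (322,302) and the bystanders untouched. The cover top measures about 41 mm against an expected 40, so it is fully down. Handing in.

```bash
python3 -c "
from cell import robot
print(robot.job_done())"
```

```text
the job is handed in; nothing more can be done
None
```

I handed the job in at about 61 s; the hand-in gave no verdict, but the last camera check showed the four weights upright in the box, the empty shaker on its mat and the oblong cover fully down, and just before covering all eight specimens lay flat on the tray with at least one in each quarter (I moved four by hand).

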